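# Refit the crumb screen of the chip warmer

### The job

Take the perforated crumb screen out of the drying rack and fit it back into the chip warmer: swing the lid out of the way, put the screen edge-first down through the slot, work it under the fixed shelf and lay it flat on the ledges inside, then shut the lid fully. Leave everything else on the counter and in the rack where it is.

Things in the scene. Friction and masses are not known exactly. Their poses are not given: they have to be found in the camera images.
- warmer: Countertop chip warmer, a fixed stainless box with an open slot in its top. Origin on the counter straight below the slot's centre; x level from its front to its rear, y along its front, z up. In that frame, mm: outside x -41 to 229, y -108 to 108, top 95 high (upstand at the very back, x 224 to 229, 140 high). From x 147 on it is a solid heater housing.
- slot (a point): Centre of the warmer's slot, level with the rim (95 mm high); axes as the warmer. The slot is 70 mm along x (-35 to 35) and 156 along y (-78 to 78). In front of it is only the front wall, 6 mm thick; behind it begins the fixed shelf, 6 mm thick, top at 95 mm, which covers the rear of the bin from x 35 to 147.
- bin (a point): Centre of the bin inside the warmer at ledge height, 30 mm above the counter (warmer x 56); axes as the warmer. The bin runs 91 mm to front and rear of this point, 78 to each side. On each side wall a level ledge, 28 wide, top 30 high, runs along the whole bin: the screen lies flat on both, partly below the shelf. It fits with 6 to 7 mm to spare all round. Crumb floor 18 mm high.
- hinge (a point): Middle of the lid's hinge line, along the warmer's y at the slot's rear edge (warmer x 35, height 97.5 mm); axes as the warmer.
- lid (a joint): Angle of the clear plastic lid over the slot, rad: 0 shut (flat on the rim), 1.57 upright, 2.0 fully open at its stop, leaning back over the shelf. Starts at 0.95 to 2.0. Stiff hinge: about 1 N at the edge moves it; it stays where left above about 0.9 rad and may fall shut from below that.
- lid_edge (a point): Middle of the lid's front edge, 77 mm from the hinge; turns with the lid. The lid is 196 mm wide, 5 thick, with a black grip on its upper face, 10 mm proud, 65 to 75 mm from the hinge and 70 wide.
- rack: Grey drying rack fixed to the counter, 226 mm (x) by 176 (y); origin on the counter below its centre, x across the slots, z up. Three upright slots at x -65, 0 and +65 mm, each 14 wide between two wire loops (y -45 to 45, up to 95 high). Its floor is 12 mm high. Screen, chopping board and pan lid stand one in each slot, in any order, upright within 3 degrees.
- screen_mid (a point): Centre of the crumb screen: a stiff metal plate with rows of dark holes and a folded rim, 170 mm long (its z), 142 wide (its y), 10 thick (its x, square to its face), 0.2 to 0.35 kg. At the start it stands upright on its short side in the rack, z up, top 182 mm above the counter. Either face may be up in the warmer and either end may go in first.
- board_mid (a point): Green plastic chopping board, 165 wide x 112 high x 10 mm, standing in one of the rack's slots. This point is its centre. Not to be moved.
- panlid_mid (a point): Dark grey and black plain (unperforated) plastic pan lid, 160 wide x 108 high x 10 mm, standing in one of the rack's slots. This point is its centre. Not to be moved.
- scoop_mid (a point): Metal chip scoop with a black handle, 175 mm long, 60 wide, 24 high, lying on the warmer's heater housing behind the shelf. This point is its centre. Not to be moved.
- bottle_mid (a point): Red squeeze bottle, 52 mm across, 175 mm tall, standing between rack and warmer. This point is its centre. Not to be moved.
- shaker_mid (a point): Steel seasoning shaker, 56 mm across, 105 mm tall, standing nearer the robot than the rack and the warmer. This point is its centre. Not to be moved.
- cup_mid (a point): Metal cup, 80 mm across, 110 mm tall. This point is its centre. Not to be moved.
- tongs_mid (a point): Serving tongs lying flat, about 250 mm long, 16 mm high. This point is its centre. Not to be moved.
Things that resemble listed ones, but are neither listed nor needed, are in the scene too. Leave any blue or yellow look-alike of the part that bears screen_mid alone.

How it is judged:
By the outcome, as a careful person would: the job done as asked, in the order asked, and still so for the second after the job is handed in, with the robot touching nothing.
It also fails if it takes over 67 s, if anything falls off the work surface, if the arm or the gripper's body presses on something with over 40 N, if the wrist force passes 120 N, or if a joint passes its speed limit or range.

### The arm

A 6-joint arm with a two-finger parallel gripper is mounted at the origin on the work surface. World frame = base frame: x ahead of the robot, y to its left, z up, the work surface at z = 0. Lengths are in m, angles in rad, forces in N, time in s.
With the tool pointing down it reaches from about 0.2 to 0.875 m from the base axis. Payload 3.4 kg.
Tool frame: the origin (TCP) lies at the very end of the fingers, on their centre line; the grasp point (between the pads) lies 19 mm behind it; z points along the fingers, x is the direction in which the jaws open and shut, and the axes are right-handed (so a half turn about z gives the same grasp; the last joint's range is limited). The gripper opens to 94 mm and grips with 3 to 60 N. Pads are 16 mm wide; open, the fingers measure 119 mm over their backs; the gripper's body (75 mm by 177 mm) begins 78 mm behind the grasp point.
Start: joints at [-1.324, 0.276, 1.505, -0, 1.361, -0.121], TCP at [0.207, -0.537, 0.205] pointing down, gripper open.
Joint ranges: [-2.89, 2.89], [-0.75, 2.08], [0.22, 2.7], [-1.18, 4.32], [0.11, 2.71], [-2.7, 2.7]. Speed limits (rad/s): [2.57, 2.57, 3.14, 3.14, 3.14, 3.14].

### API

Orientations are given as a unit quaternion [x, y, z, w].
In Python, from bench import env, vision, ticket gives the robot as it stands. The module is installed in compiled form; this text tells all that it offers.
- The arm moves only by the shell command python3 -m inch 'ROWS'. ROWS is JSON, a list of rows, each a list of 3 entries, a list of its own where there are three numbers: the shift along the tool's x, y, z in units of 50 mm (1.0 is 50 mm), then the turn about the tool's z in units of 10 degrees (1.0 is 10 degrees), then the closure, from 0 (fully open) to 1 (shut). In form: [[[tx, ty, tz], turn, claw], ...]. A call has exactly 5 rows; each row is the pose to reach, as a shift and turn from the pose commanded when the call began, along the tool's axes at that moment; what a row does not reach only later rows make up. A row lasts 1/8 s, in which the tool goes at most 62.5 mm and 10.7 degrees, less where a joint would pass 70% of its speed; a pose out of reach is approached as far as the arm can. A call with a gripper value outside its range is refused whole. The fingers move at their own pace and stop on an object; the grip force is fixed at half the most. Time passes only in rows, so rows that repeat a pose let the fingers close, or fill a call up. It gives the time, the measured TCP pose, the force and the opening at its end, in the units of the state.
- env.get_state(): the state, without advancing time (a new reading comes with each control period).
- vision.grab_frame(name): name is "side" or "top"; returns a dict with "img" (480x640x3 uint8, red, green, blue), "range_z" (480x640 float32, m along the optical axis (not along the pixel's ray), 0 where there is no reading), "fx", "fy", "cx", "cy" (pixels), "R" (3x3) and "t" (3): a world point X has camera coordinates R X + t. Camera axes: x right, y down, z forward; pixel columns grow to the right and rows downward; lengths in m; the calibration is good to about 2 mm. A picture is of the moment at which its call begins.
- ticket.sign_off(): hands the job in, once; it reports no verdict.
The state is a dict: "time_s": time; "joint_positions": joint angles; "joint_velocities": joint speeds; "tau": joint torques, N m; "ee_pos": TCP position; "tcp_rot": TCP orientation; "force": force on the tool from outside, world axes, zero at the start; "wrist_torque": the same for the moment, N m; "opening": finger opening in m.
Only numpy, scipy, OpenCV 4.12 (cv2) and the standard library are available. Lean on these libraries where they do the work, as an engineer would, in place of code of your own. Each camera call takes 0.05 s, during which the arm holds its last target.

## Working session

There is one attempt and no reset: what is moved stays moved. The work goes in short steps, Python scripts to look and compute and a shell command to move; the robot and the scene stay as the last step left them, time stands still between calls to the robot, and variables do not carry over. Pictures are saved under pics/ and viewed, and the job is handed in when it is done.

```bash
mkdir -p pics
python3 - <<'E'
from bench import env,vision
import cv2,numpy as np,pickle
print(env.get_state())
for n in("side","top"):
    f=vision.grab_frame(n); cv2.imwrite(f"pics/{n}0.png",f["img"][:,:,::-1]); pickle.dump(f,open(f"{n}0.pkl","wb"))
    print(n,f["fx"],f["cx"],f["cy"],f["R"],f["t"],"cam pos",-f["R"].T@f["t"])
E
```

```text
{'time_s': 0.0, 'joint_positions': array([-1.32399985e+00,  2.76570442e-01,  1.50614888e+00,  3.12804150e-06,
        1.36074886e+00, -1.21019667e-01]), 'joint_velocities': array([-0.0001401 ,  0.00028693, -0.00013159,  0.00033148, -0.00020713,
       -0.00086374]), 'tau': array([-1.18531134e-04, -4.04593420e+01, -2.37231106e+01,  7.01011950e-02,
        3.47891450e-02, -1.25768697e-04]), 'ee_pos': array([ 0.20659438, -0.53595597,  0.20461252]), 'tcp_rot': array([ 8.24492782e-01, -5.65871693e-01, -7.02448214e-04, -6.21259522e-04]), 'force': array([-0.63839395, -0.01283051, -0.1149357 ]), 'wrist_torque': array([-0.02401658, -0.0055258 , -0.00168611]), 'opening': 0.09393344935711279}
side 522.1721192667162 309.5511319017014 236.6729627830998 [[ 0.98037729 -0.19657765 -0.01475114]
 [-0.15138696 -0.70284489 -0.69504752]
 [ 0.12626305  0.68364193 -0.71881246]] [-0.47507729  0.15256732  1.60716115] cam pos [ 0.28592662 -1.08488117  1.25428107]
top 456.81798856688664 315.9797510948664 240.8770822770677 [[ 0.01877737 -0.99979726  0.00726927]
 [-0.99778185 -0.01920295 -0.06373867]
 [ 0.06386534 -0.0060563  -0.99794015]] [0.01064691 0.49623863 1.15886834] cam pos [0.42092647 0.02719245 1.18803344]
```

View pics/side0.png

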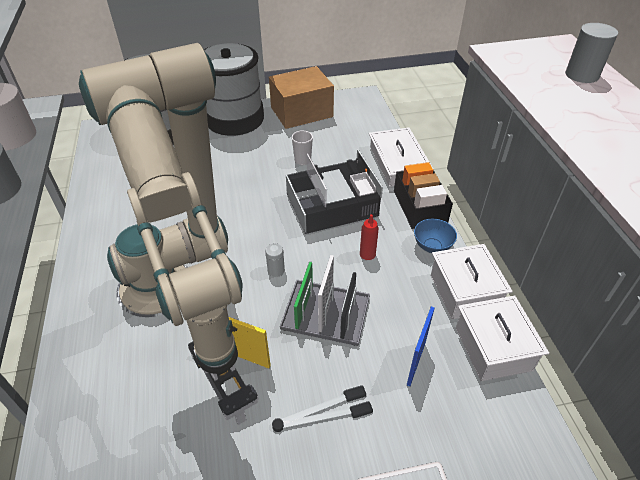

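View pics/top0.png

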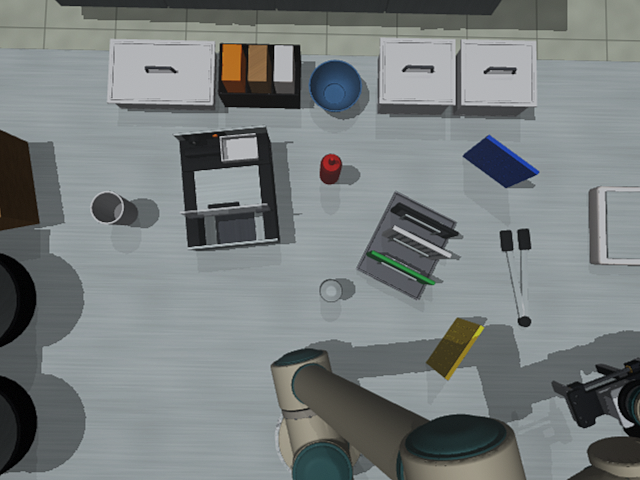

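The side view shows the rack at about (325,312), the warmer at (335,195), the bottle at (369,240) and the shaker at (275,260). Three plates stand in the rack: green (303,295), pale (327,293) and dark (349,305). There are also blue (421,346) and yellow (250,342) look-alikes. The pale one should be the screen, so I'll confirm it enlarged.

Run:
```python
import cv2,numpy as np
s=cv2.imread("pics/side0.png");t=cv2.imread("pics/top0.png")
a=cv2.resize(s[245:355,270:390],(480,440),interpolation=cv2.INTER_CUBIC)
b=cv2.resize(t[180:310,345:475],(310,310),interpolation=cv2.INTER_CUBIC)
o=np.zeros((440,800,3),np.uint8);o[:,:480]=a;o[:310,485:795]=b
cv2.imwrite("pics/crop_rack.png",o)
a=cv2.resize(s[145:235,275:390],(400,313),interpolation=cv2.INTER_CUBIC)
b=cv2.resize(t[115:260,165:310],(400,400),interpolation=cv2.INTER_CUBIC)
o=np.zeros((400,800,3),np.uint8);o[:313,:400]=a;o[:,400:]=b
cv2.imwrite("pics/crop_warm.png",o)
```

```text
(no output)
```

View pics/crop_rack.png

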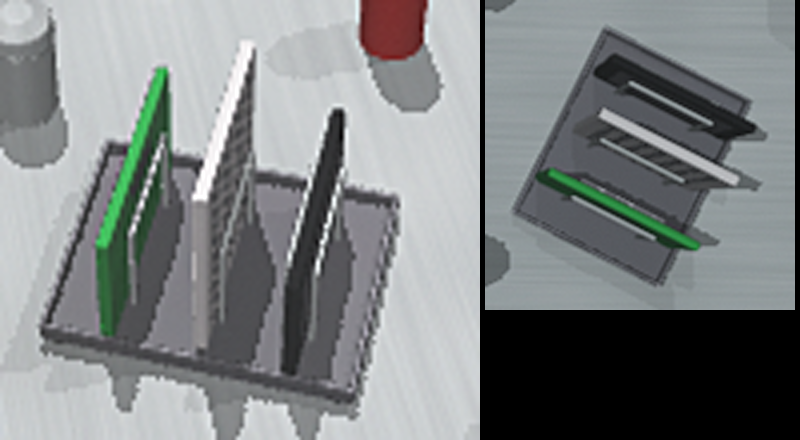

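View pics/crop_warm.png

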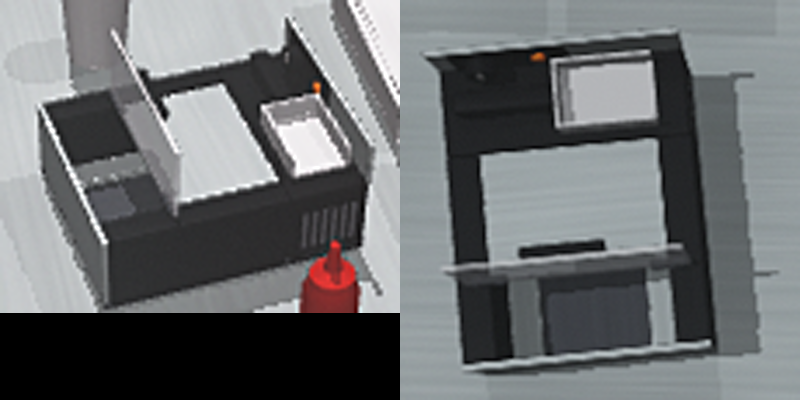

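In the enlarged view the middle rack plate (top px 385,228 to 450,258) is the tallest and light metal, with rows of dark holes and a rim. That makes it the screen. The green plate is the board, the plain dark one is the pan lid, and the blue and yellow plates lying elsewhere are the decoys. The warmer's front faces the robot and its lid stands roughly upright. Next I'll measure.

```bash
cat > h.py <<'E'
import numpy as np,cv2,pickle
def cloud(f):
    z=f["range_z"];v,u=np.mgrid[0:480,0:640]
    c=np.stack([(u-f["cx"])*z/f["fx"],(v-f["cy"])*z/f["fy"],z],-1)
    w=(c-f["t"])@f["R"]; w[z==0]=np.nan
    return w
def proj(f,X):
    c=np.asarray(X)@f["R"].T+f["t"]; return np.stack([c[...,0]/c[...,2]*f["fx"]+f["cx"],c[...,1]/c[...,2]*f["fy"]+f["cy"]],-1)
def plane(f,u,v,z):
    d=f["R"].T@np.array([(u-f["cx"])/f["fx"],(v-f["cy"])/f["fy"],1]);o=-f["R"].T@f["t"]
    return o+d*(z-o[2])/d[2]
E
python3 - <<'E'
from h import *
np.set_printoptions(precision=4,suppress=True)
t=pickle.load(open("top0.pkl","rb"));s=pickle.load(open("side0.pkl","rb"))
W=cloud(t);S=cloud(s)
print("counter z",np.nanmedian(W[300:320,200:280,2]),np.nanstd(W[300:320,200:280,2]),np.nanmedian(S[400:440,300:340,2]))
# warmer
def reg(C,b): 
    m=np.zeros((480,640),bool);m[b[0]:b[1],b[2]:b[3]]=1;return m
m=reg(W,(115,260,165,300))&(W[...,2]>0.087)&(W[...,2]<0.103)
P=W[m][:,:2];r=cv2.minAreaRect((P*1000).astype(np.float32));print("warmer rect",r,len(P));print(cv2.boxPoints(r))
# upstand & lid
m=reg(W,(115,260,165,300))&(W[...,2]>0.115)
Q=W[m];print("high z",np.percentile(Q[:,2],[1,50,99]))
lidm=Q[(Q[:,0]<0.6)];print("lid? n",len(lidm),lidm.min(0),lidm.max(0))
# screen top points
for n,C,b in(("top",W,(190,300,350,480)),("side",S,(240,350,270,390))):
    m=reg(C,b)&(C[...,2]>0.165)&(C[...,2]<0.2)
    Q=C[m];r=cv2.minAreaRect((Q[:,:2]*1000).astype(np.float32));print(n,"screen",len(Q),Q.mean(0),Q[:,2].max(),r)
E
```

```text
counter z -0.00039775943357578923 0.0023422013861690736 0.0034526316783492174
warmer rect ((610.9322509765625, 237.747314453125), (266.9231872558594, 216.7671661376953), 6.742992401123047) 6596
[[465.6679 329.7107]
 [491.1198 114.4429]
 [756.1967 145.784 ]
 [730.7448 361.0517]]
high z [0.1152 0.1372 0.1758]
lid? n 708 [0.5414 0.1333 0.115 ] [0.5725 0.3279 0.1788]
top screen 361 [ 0.489  -0.211   0.1797] 0.1866335948387008 ((489.6070556640625, -211.60208129882812), (141.8880157470703, 10.779366493225098), 64.1270980834961)
side screen 220 [ 0.4867 -0.2186  0.181 ] 0.18881327003189038 ((488.7336120605469, -212.04400634765625), (143.2781524658203, 11.31238079071045), 63.851566314697266)
```

```bash
cat >> h.py <<'E'
O=np.array([.5185,.2268]);YAW=np.radians(6.74);X=np.array([np.cos(YAW),np.sin(YAW)]);Y=np.array([-X[1],X[0]])
def tow(P): # world->warmer mm
    P=np.asarray(P);d=P[...,:2]-O
    return np.stack([d@X,d@Y,P[...,2]],-1)*1000
def tworld(p):
    p=np.asarray(p,float)/1000
    return np.array([*(O+p[0]*X+p[1]*Y),p[2]])
E
python3 - <<'E'
from h import *
np.set_printoptions(precision=1,suppress=True)
t=pickle.load(open("top0.pkl","rb"));s=pickle.load(open("side0.pkl","rb"))
for n,f in(("top",t),("side",s)):
    Q=tow(cloud(f)).reshape(-1,3)
    m=(abs(Q[:,1])<92)&(Q[:,0]>10)&(Q[:,0]<80)&(Q[:,2]>112)&(Q[:,2]<190)
    L=Q[m];print(n,len(L),L.min(0),L.max(0))
    for lo in range(110,185,10):
        k=L[(L[:,2]>=lo)&(L[:,2]<lo+10)]
        if len(k):print(lo,len(k),np.percentile(k[:,0],[10,50,90]))
    m=(Q[:,0]>-60)&(Q[:,0]<250)&(abs(Q[:,1])<125)&(Q[:,2]>85)&(Q[:,2]<103);R=Q[m]
    print("rim",R[(abs(R[:,1])<100)][:,0].min(), np.percentile(R[:,1],[.5,99.5]))
    m=(abs(Q[:,1])<70)&(Q[:,0]>-60)&(Q[:,0]<-20)&(Q[:,2]>85)&(Q[:,2]<103);R=Q[m]; print("front strip x",np.percentile(R[:,0],[2,50,98]), R[:,2].mean())
    m=(abs(Q[:,1])<100)&(Q[:,0]>200)&(Q[:,0]<250)&(Q[:,2]>110)&(Q[:,2]<150);R=Q[m]; print("upstand x",np.percentile(R[:,0],[2,50,98]))
    W=cloud(f); hsv=cv2.cvtColor(f["img"],cv2.COLOR_RGB2HSV)
    m=((hsv[...,0]<6)|(hsv[...,0]>174))&(hsv[...,1]>150)&(hsv[...,2]>60)
    m[:, :300]=0; k=W[m&(W[...,2]>.05)];print("bottle",k.mean(0)*1000 if len(k) else None,k.max(0)*1000)
    print("shaker(top)",plane(t,330,290,.105)*1000)
E
```

```text
top 684 [ 33.3 -91.8 112.5] [ 50.5  91.9 178.8]
110 49 [33.6 34.  34.6]
120 55 [33.8 34.3 34.7]
130 62 [34.  34.5 35.1]
140 61 [34.4 34.8 35.4]
150 61 [34.7 35.1 35.5]
160 110 [35.2 35.8 46.8]
170 286 [36.  39.1 47.3]
rim -40.386610311900625 [-107.9  106.7]
front strip x [-40.2 -37.5 -34.3] 93.71483628515729
upstand x [209.7 224.5 229.5]
bottle [669.3  -8.3 140.3] [691.5  13.7 175.7]
shaker(top) [374.7 -14.6 105. ]
side 371 [ 30.9 -91.6 112. ] [ 49.4  90.2 180.6]
110 34 [31.4 33.5 34.3]
120 41 [32.7 33.5 34.6]
130 46 [32.7 33.7 35. ]
140 44 [32.4 33.9 35.4]
150 44 [33.4 34.5 35.7]
160 50 [32.8 34.7 36.3]
170 108 [34.3 38.2 46. ]
180 4 [34.1 35.4 41.2]
rim -42.50613280463957 [-112.   107.5]
front strip x [-42.1 -39.2 -34.8] 95.34557236937091
upstand x [206.9 222.9 228.5]
bottle [667.3 -24.9 112.4] [693.5   8.8 179.9]
shaker(top) [374.7 -14.6 105. ]
```

```bash
cat > plan.py <<'E'
from h import *
from scipy.spatial.transform import Rotation as Rn
def cur():
    from bench import env
    s=env.get_state();R=Rn.from_quat(s["tcp_rot"]).as_matrix()
    return np.array(s["ee_pos"]),np.degrees(np.arctan2(R[1,0],R[0,0])),s
def plan(wps,start=None):
    p,y=start if start else cur()[:2]
    for q,yy in wps:
        q=np.array(q);a=np.radians(y);d=(q-p)/.05
        dy=(yy-y+180)%360-180
        print("shift",np.round([d[0]*np.cos(a)+d[1]*np.sin(a),d[0]*np.sin(a)-d[1]*np.cos(a),-d[2]],2),"turn",round(-dy/10,2),"dist",round(np.linalg.norm(q-p)*1000))
        p,y=q,yy
def rep():
    p,y,s=cur();print("t",round(s["time_s"],2),"p",np.round(p*1000,1),"yaw",round(y,2),"warm",np.round(tow(p),1),"F",np.round(s["force"],1),"open",round(s["opening"]*1000,1),"j",np.round(s["joint_positions"],2))
E
python3 - <<'E'
from plan import *
rep()
plan([((.30,-.33,.32),-47),((.42,-.05,.32),-26),(tworld((-5,0,320)),-26),(tworld((3,0,150)),-26),(tworld((39,0,150)),-26)])
E
```

```text
t 0.1 p [ 206.6 -536.1  204.7] yaw -68.93 warm [-399.3 -721.   204.7] F [ 0.6  0.5 -0.3] open 94.2 j [-1.32  0.28  1.51 -0.    1.36 -0.12]
shift [-3.17 -3.22 -2.31] turn -2.19 dist 254
shift [-2.46 -5.57 -0.  ] turn -2.1 dist 305
shift [-0.74 -5.79 -0.  ] turn 0.0 dist 292
shift [ 0.13 -0.09  3.4 ] turn 0.0 dist 170
shift [ 0.61 -0.39 -0.  ] turn 0.0 dist 36
```

```bash
python3 -m inch '[[[-0.3,-0.3,-1.2],-0.4,1],[[-1,-1,-2.2],-0.9,1],[[-1.8,-1.8,-2.3],-1.4,1],[[-2.5,-2.5,-2.3],-1.8,1],[[-3.17,-3.22,-2.3],-2.2,1]]'
python3 -m inch '[[[-0.5,-1.1,0],-0.4,1],[[-1,-2.2,0],-0.8,1],[[-1.5,-3.3,0],-1.3,1],[[-2,-4.4,0],-1.7,1],[[-2.46,-5.5,0],-2.1,1]]'
python3 - <<'E'
from plan import *
rep()
plan([(tworld((-5,0,320)),-26),(tworld((3,0,150)),-26),(tworld((39,0,150)),-26)])
E
```

```text
time_s: 0.72
ee_pos: [0.3003, -0.329, 0.3205]
tcp_rot: [0.918, -0.397, 0.0, -0.0]
force: [0.4, 0.2, 0.6]
opening: 0.0475
time_s: 1.35
ee_pos: [0.417, -0.0512, 0.3203]
tcp_rot: [0.975, -0.223, 0.0, 0.0]
force: [1.0, 0.2, -0.7]
opening: 0.0004
t 1.35 p [417.  -51.2 320.3] yaw -25.8 warm [-133.4 -264.2  320.3] F [ 1.   0.2 -0.7] open 0.4 j [-0.29 -0.01  1.57 -0.    1.58  0.16]
shift [-0.68 -5.84  0.01] turn 0.02 dist 294
shift [ 0.13 -0.09  3.4 ] turn 0.0 dist 170
shift [ 0.61 -0.39 -0.  ] turn 0.0 dist 36
```

```bash
python3 -m inch '[[[-0.15,-1.2,0],0,1],[[-0.3,-2.4,0],0,1],[[-0.4,-3.6,0],0,1],[[-0.55,-4.8,0],0,1],[[-0.68,-5.84,0],0,1]]'
python3 -m inch '[[[0.03,0,0.8],0,1],[[0.06,0,1.6],0,1],[[0.13,-0.09,2.4],0,1],[[0.13,-0.09,3.1],0,1],[[0.13,-0.09,3.4],0,1]]'
python3 -m inch '[[[0.12,-0.08,0],0,1],[[0.24,-0.16,0],0,1],[[0.36,-0.24,0],0,1],[[0.49,-0.32,0],0,1],[[0.61,-0.39,0],0,1]]'
python3 - <<'E'
from plan import *
from bench import vision
rep()
f=vision.grab_frame("side");cv2.imwrite("pics/lid1.png",cv2.resize(f["img"][120:240,260:400,::-1],(700,600)))
Q=tow(cloud(f)).reshape(-1,3)
m=(abs(Q[:,1]+65)<25)&(Q[:,0]>25)&(Q[:,0]<90)&(Q[:,2]>105)&(Q[:,2]<190);L=Q[m]
for lo in range(105,185,10):
    k=L[(L[:,2]>=lo)&(L[:,2]<lo+10)]
    if len(k):print(lo,len(k),np.percentile(k[:,0],[10,50,90]))
E
```

```text
time_s: 1.98
ee_pos: [0.5141, 0.2266, 0.3199]
tcp_rot: [0.975, -0.224, -0.0, 0.0]
force: [0.7, -0.8, -0.8]
opening: 0.0006
time_s: 2.6
ee_pos: [0.5202, 0.2251, 0.148]
tcp_rot: [0.975, -0.224, -0.002, 0.001]
force: [0.1, -0.1, -0.0]
opening: 0.0004
time_s: 3.22
ee_pos: [0.5584, 0.2299, 0.1508]
tcp_rot: [0.975, -0.224, 0.0, -0.0]
force: [-0.8, 0.1, -0.5]
opening: 0.0006
t 3.23 p [558.4 229.9 150.8] yaw -25.93 warm [ 40.   -1.6 150.8] F [-0.8  0.1 -0.5] open 0.6 j [0.28 0.35 1.53 0.   1.26 0.73]
105 24 [34.08259694 36.33508345 39.11765604]
115 22 [37.31724687 40.13516162 42.68744789]
125 21 [41.684831   43.87918794 46.28952424]
135 25 [43.65173705 46.96189197 49.04090058]
145 17 [48.24882554 49.83350851 52.26212989]
155 25 [51.1493376  53.62631761 56.23583674]
165 26 [55.31529268 57.6368231  61.02785882]
175 3 [57.38507244 58.94272531 60.16666646]
```

View pics/lid1.png

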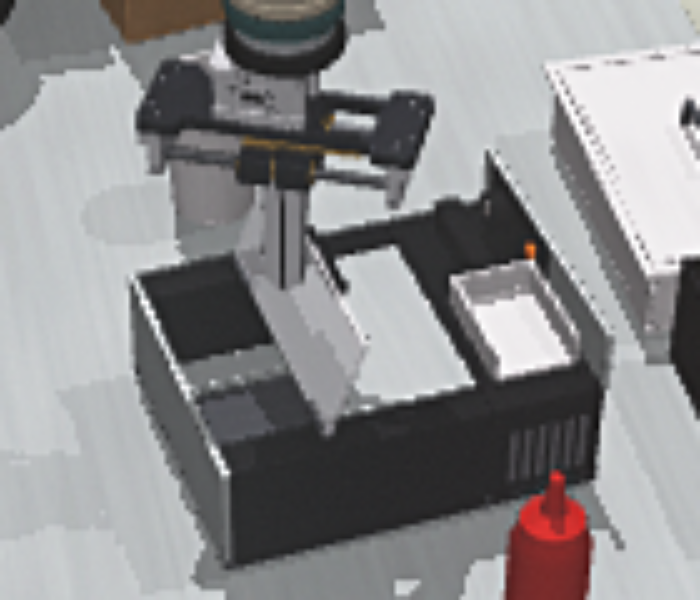

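The lid is now leaning back at about 1.92 rad, with its edge near crop px (300,235) and the slot clear. Next is the screen.

Run:
```python
from plan import *
plan([(tworld((0,0,320)),-26),((.489,0,.32),-26),((.489,-.212,.32),-26),((.489,-.212,.148),-26)])
```

```text
shift [-0.71  0.41 -3.39] turn 0.01 dist 174
shift [ 1.46  4.34 -0.  ] turn 0.0 dist 229
shift [ 1.86  3.81 -0.  ] turn 0.0 dist 212
shift [ 0.   -0.    3.44] turn 0.0 dist 172
```

```bash
python3 -m inch '[[[-0.4,0.2,0],0,1],[[-0.71,0.41,-0.8],0,1],[[-0.71,0.41,-1.8],0,1],[[-0.71,0.41,-2.8],0,1],[[-0.71,0.41,-3.4],0,1]]'
python3 -m inch '[[[0.3,0.9,0],0,0.5],[[0.6,1.8,0],0,0],[[0.9,2.6,0],0,0],[[1.2,3.5,0],0,0],[[1.46,4.34,0],0,0]]'
python3 -m inch '[[[0.4,0.8,0],0,0],[[0.8,1.6,0],0,0],[[1.2,2.4,0],0,0],[[1.6,3.2,0],0,0],[[1.86,3.81,0],0,0]]'
python3 - <<'E'
from plan import *
from bench import vision
rep()
f=vision.grab_frame("side");cv2.imwrite("pics/pre_grip.png",cv2.resize(f["img"][180:350,220:400,::-1],(630,595)))
C=cloud(f);m=np.zeros((480,640),bool);m[230:350,290:370]=1
hs=cv2.cvtColor(f["img"],cv2.COLOR_RGB2HSV)
Q=C[m&(C[...,2]>.168)&(C[...,2]<.192)&(hs[...,1]<60)]
print(len(Q),cv2.minAreaRect((Q[:,:2]*1000).astype(np.float32)))
plan([((.489,-.212,.148),-26)])
E
```

```text
time_s: 3.9
ee_pos: [0.5177, 0.2271, 0.3237]
tcp_rot: [0.975, -0.224, 0.002, -0.001]
force: [0.1, 0.0, -0.4]
opening: 0.0005
time_s: 4.53
ee_pos: [0.4876, -0.0018, 0.3208]
tcp_rot: [0.975, -0.224, 0.001, 0.0]
force: [-0.1, 0.3, 0.8]
opening: 0.0471
time_s: 5.15
ee_pos: [0.488, -0.2144, 0.3206]
tcp_rot: [0.974, -0.225, 0.0, 0.0]
force: [0.5, 0.8, 0.1]
opening: 0.0935
t 5.15 p [ 488.  -214.4  320.6] yaw -26.0 warm [ -82.  -434.5  320.6] F [0.5 0.8 0.1] open 93.5 j [-0.54  0.17  1.37 -0.    1.6  -0.09]
207 ((488.2158203125, -212.9527130126953), (142.73492431640625, 11.118215560913086), 63.83726119995117)
shift [-0.04 -0.12  3.44] turn -0.01 dist 172
```

View pics/pre_grip.png

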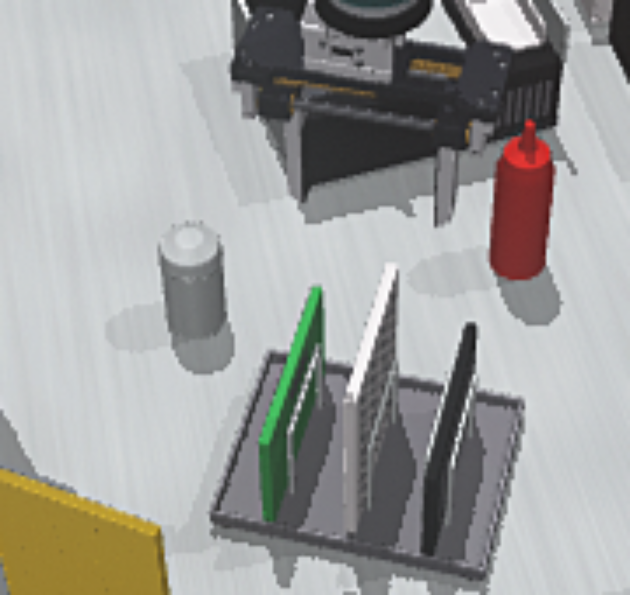

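The screen's pale top edge runs from crop px (393,268) to (352,398), between the board and the pan lid, with the open fingers above it. Descending and gripping.

```bash
python3 -m inch '[[[0,0,0.9],0,0],[[-0.04,-0.1,1.8],0,0],[[-0.04,-0.1,2.6],0,0],[[-0.04,-0.1,3.2],0,0],[[-0.04,-0.1,3.44],0,0]]'
python3 -m inch '[[[0,0,0],0,0.6],[[0,0,0],0,1],[[0,0,0],0,1],[[0,0,0],0,1],[[0,0,0],0,1]]'
python3 -m inch '[[[0,0,0],0,1],[[0,0,0],0,1],[[0,0,-0.2],0,1],[[0,0,-0.5],0,1],[[0,0,-1],0,1]]'
python3 - <<'E'
from plan import *
from bench import vision
rep()
f=vision.grab_frame("side");cv2.imwrite("pics/grip.png",cv2.resize(f["img"][180:350,220:400,::-1],(630,595)))
E
```

```text
time_s: 5.82
ee_pos: [0.4876, -0.2062, 0.147]
tcp_rot: [0.975, -0.224, -0.001, -0.0]
force: [-0.1, 0.2, 0.5]
opening: 0.094
time_s: 6.45
ee_pos: [0.4885, -0.207, 0.1488]
tcp_rot: [0.975, -0.224, 0.0, 0.0]
force: [-0.2, 0.3, 0.3]
opening: 0.0471
time_s: 7.08
ee_pos: [0.4882, -0.2067, 0.1989]
tcp_rot: [0.975, -0.224, -0.0, -0.0]
force: [2.3, -1.4, -3.1]
opening: 0.01
t 7.08 p [ 488.2 -206.7  198.9] yaw -25.93 warm [ -80.9 -427.   198.9] F [ 2.3 -1.4 -3.1] open 10.0 j [-0.53  0.21  1.61  0.    1.32 -0.08]
```

View pics/grip.png

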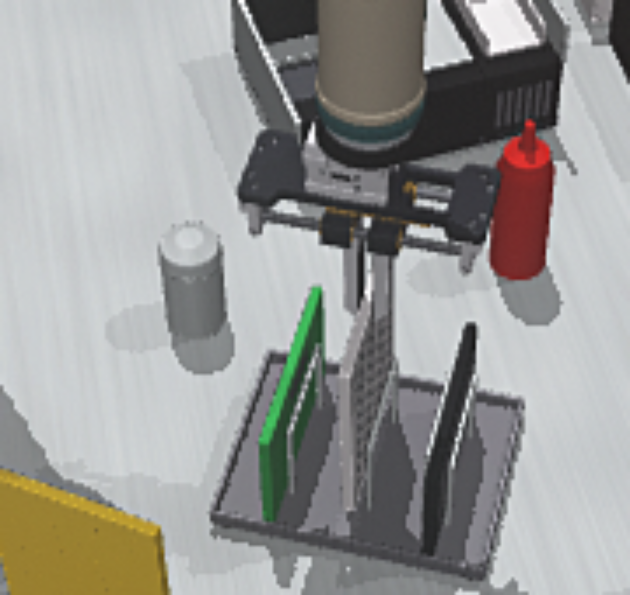

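The screen is gripped (opening 10.0 mm) and lifting straight, with the board and pan lid undisturbed. Carrying it over to the slot.

```bash
python3 -m inch '[[[0,0,-0.6],0,1],[[0,0,-1.3],0,1],[[0,0,-2],0,1],[[0,0,-2.5],0,1],[[0,0,-2.7],0,1]]'
python3 - <<'E'
from plan import *
rep()
plan([((.46,-.02,.335),-9),(tworld((5,5,335)),6.74),(tworld((5,5,250)),6.74)])
E
```

```text
time_s: 7.75
ee_pos: [0.4887, -0.207, 0.335]
tcp_rot: [0.975, -0.224, 0.001, 0.0]
force: [-0.4, 0.2, -2.6]
opening: 0.0097
t 7.75 p [ 488.7 -207.   335. ] yaw -25.93 warm [ -80.5 -427.3  335. ] F [-0.4  0.2 -2.6] open 9.7 j [-0.53  0.16  1.34 -0.    1.63 -0.08]
shift [-2.15 -3.11 -0.  ] turn -1.69 dist 189
shift [ 0.45 -5.18 -0.  ] turn -1.57 dist 260
shift [0.  0.  1.7] turn -0.0 dist 85
```

```bash
python3 -m inch '[[[-0.3,-0.45,0],-0.3,1],[[-0.8,-1.2,0],-0.6,1],[[-1.3,-1.9,0],-1,1],[[-1.8,-2.6,0],-1.4,1],[[-2.15,-3.11,0],-1.69,1]]'
python3 -m inch '[[[0.1,-1.1,0],-0.3,1],[[0.2,-2.3,0],-0.7,1],[[0.3,-3.4,0],-1.1,1],[[0.4,-4.5,0],-1.4,1],[[0.45,-5.18,0],-1.57,1]]'
python3 -m inch '[[[0,0,0],0,1],[[0,0,0.2],0,1],[[0,0,0.4],0,1],[[0,0,0.5],0,1],[[0,0,0.5],0,1]]'
python3 - <<'E'
from plan import *
from bench import vision
rep()
for n in("top","side"):
    f=vision.grab_frame(n)
    im=f["img"][90:240,260:400] if n=="side" else f["img"][100:270,150:320]
    cv2.imwrite(f"pics/over_{n}.png",cv2.resize(im[:,:,::-1],(560,600 if n=="side" else 560)))
    Q=tow(cloud(f)).reshape(-1,3)
    m=(abs(Q[:,0]-5)<25)&(abs(Q[:,1])<100)&(Q[:,2]>185)&(Q[:,2]<350)
    L=Q[m];print(n,len(L))
    for z in range(190,350,20):
        k=L[(L[:,2]>=z)&(L[:,2]<z+20)]
        if len(k)>3:print(z,len(k),"x",np.percentile(k[:,0],[3,50,97]),"y",np.percentile(k[:,1],[1,99]))
E
```

```text
time_s: 8.38
ee_pos: [0.4584, -0.0182, 0.3326]
tcp_rot: [0.997, -0.077, -0.001, -0.0]
force: [0.9, -0.8, -2.5]
opening: 0.0098
time_s: 9.0
ee_pos: [0.5222, 0.2348, 0.3319]
tcp_rot: [0.998, 0.06, -0.001, 0.0]
force: [-0.4, 0.2, -2.5]
opening: 0.0098
time_s: 9.62
ee_pos: [0.5222, 0.2315, 0.3079]
tcp_rot: [0.998, 0.058, -0.001, 0.0]
force: [0.6, -0.8, -2.6]
opening: 0.0097
t 9.62 p [522.2 231.5 307.9] yaw 6.62 warm [  4.2   4.2 307.9] F [ 0.6 -0.8 -2.6] open 9.7 j [ 0.3   0.23  1.32 -0.    1.59  0.18]
top 490
190 53 x [-0.04642246  0.30082197  6.81518064] y [-70.31664341  28.66915687]
210 45 x [-0.33366375  0.18954106  5.19689546] y [-70.46327895  13.86471901]
230 46 x [-0.41441358 -0.02271013  5.16537763] y [-70.54304231   4.7497468 ]
250 48 x [-0.69795223 -0.16254052  5.2293855 ] y [-70.97233856   1.29089786]
270 47 x [-0.76378087 -0.36788627  6.2990822 ] y [-70.94867712  -4.87169593]
290 52 x [-1.03933168 -0.5003994   7.37419074] y [-71.31872893  -7.59550453]
310 188 x [-0.75473419  3.74874743  9.27630984] y [-70.4717618   -4.21462215]
side 660
190 75 x [-1.74405842  0.25837899  6.88121198] y [-72.98498009  71.11134699]
210 77 x [-1.20978186  0.17139652  7.17355925] y [-71.15753357  65.14570142]
230 79 x [-1.5725898  -0.21051131  6.54321788] y [-72.52800889  73.36553485]
250 78 x [-2.17326988 -0.2235847   7.71837779] y [-74.29390322  66.25573479]
270 83 x [-2.28680421 -0.58735947  7.59703366] y [-71.59322975  67.22717289]
290 65 x [-2.4041875  -0.57340738  8.29775694] y [-73.85801163  66.27500636]
310 128 x [-12.36526729   1.5799274   17.53426455] y [-71.8456068  67.0062777]
330 59 x [-13.17628746   0.99491379  18.22716003] y [-6.26470858 15.25360784]
```

View pics/over_side.png

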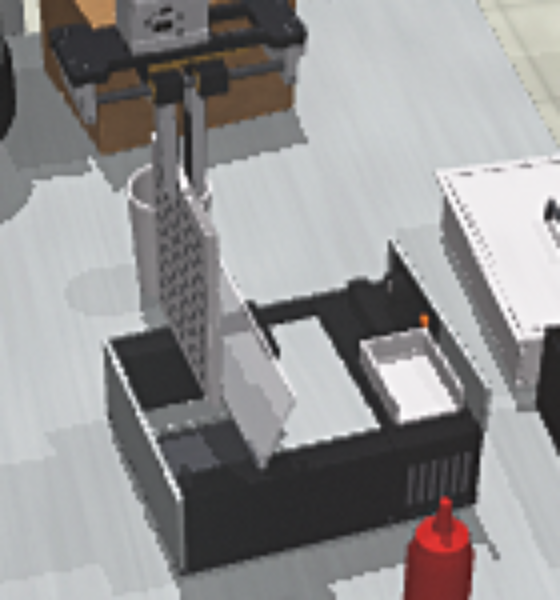

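The screen hangs vertically, centred over the slot, with side edges at about ±71 mm in warmer y. Lowering it edge-first.

```bash
python3 -m inch '[[[0.05,0,0.5],0,1],[[0.1,0,1.1],0,1],[[0.16,0,1.6],0,1],[[0.16,0,2.05],0,1],[[0.16,0,2.15],0,1]]'
python3 -m inch '[[[0,0,0.2],0,1],[[0,0,0.4],0,1],[[0,0,0.5],0,1],[[0,0,0.56],0,1],[[0,0,0.6],0,1]]'
python3 - <<'E'
from plan import *
rep()
E
```

```text
time_s: 10.35
ee_pos: [0.5297, 0.2329, 0.1998]
tcp_rot: [0.998, 0.058, -0.001, 0.0]
force: [1.2, -0.5, -3.0]
opening: 0.0101
time_s: 10.98
ee_pos: [0.542, 0.2355, 0.1865]
tcp_rot: [0.998, 0.058, 0.017, -0.003]
force: [0.4, -2.4, 54.2]
opening: 0.0101
t 10.97 p [542.  235.5 186.5] yaw 6.68 warm [ 24.3   5.9 186.5] F [ 0.4 -2.4 54.2] open 10.1 j [ 0.29  0.29  1.53 -0.    1.29  0.18]
```

54 N at TCP z 187: something is in contact too early. I'll back up and look.

```bash
python3 -m inch '[[[0,0,-0.3],0,1],[[0,0,-0.5],0,1],[[0,0,-0.6],0,1],[[0,0,-0.6],0,1],[[0,0,-0.6],0,1]]'
python3 - <<'E'
from plan import *
from bench import vision
rep()
a=[]
for n in("top","side"):
    f=vision.grab_frame(n)
    im=f["img"][90:240,270:390] if n=="side" else f["img"][120:270,170:320]
    a.append(cv2.resize(im[:,:,::-1],(400,500),interpolation=cv2.INTER_CUBIC))
    Q=tow(cloud(f)).reshape(-1,3)
    m=(abs(Q[:,0]-10)<25)&(abs(Q[:,1])<100)&(Q[:,2]>60)&(Q[:,2]<260)
    L=Q[m];print(n,len(L))
    for z in range(60,260,20):
        k=L[(L[:,2]>=z)&(L[:,2]<z+20)]
        if len(k)>3:print(z,len(k),"x",np.percentile(k[:,0],[3,50,97]),"y",np.percentile(k[:,1],[1,99]))
cv2.imwrite("pics/ins1.png",np.hstack(a))
E
```

```text
time_s: 11.6
ee_pos: [0.5299, 0.2331, 0.1997]
tcp_rot: [0.998, 0.058, -0.001, 0.0]
force: [-0.2, 0.3, -2.5]
opening: 0.0098
t 11.6 p [529.9 233.1 199.7] yaw 6.67 warm [ 12.1   4.9 199.7] F [-0.2  0.3 -2.5] open 9.8 j [ 0.29  0.29  1.5  -0.    1.35  0.18]
top 692
60 47 x [4.20496481 4.73077006 8.64632784] y [-69.92362063  22.37142642]
80 271 x [-13.35270615   5.35615485  34.32655027] y [-99.68246706  99.55429823]
100 61 x [ 5.08265954  5.67444026 34.79190297] y [-94.58844903   9.55579024]
120 36 x [5.53130965 5.95472973 9.70607231] y [-70.1477587    0.48654592]
140 42 x [ 5.59691659  6.35071041 12.0275881 ] y [-70.15930504  -1.04547394]
160 44 x [ 6.20751499  6.62622938 12.33209291] y [-70.11722494  -5.63942526]
180 40 x [ 6.54398782  6.90226394 12.68542498] y [-69.88680069  -9.6862462 ]
200 151 x [ 7.04072337 11.3442181  16.76835196] y [-70.01835914 -12.14481274]
side 859
60 77 x [-13.49158106   3.79270402   5.57708901] y [-50.29857895  84.76850089]
80 165 x [-12.45614558   4.40569559  30.51740028] y [-99.42315554  96.48801197]
100 117 x [-6.82644409  5.48209042 34.81698004] y [-97.32635311  95.45116004]
120 70 x [ 3.22680644  5.40183588 12.06579204] y [-73.34221708  72.43795633]
140 72 x [ 3.38815938  5.7547632  12.94443631] y [-72.90261116  67.59324047]
160 82 x [ 4.06133588  6.04144329 13.54866995] y [-72.75800221  68.90324491]
180 56 x [ 4.28230763  6.41414712 12.87315572] y [-72.5959105   66.72396649]
200 116 x [-4.48307744  8.71713827 22.94623657] y [-72.61598078  66.35911102]
220 55 x [-5.98346388  5.71415033 26.792225  ] y [-9.31789213 19.11744914]
240 49 x [-5.42969319 16.0325315  25.98608232] y [-7.03798288 14.4363413 ]
```

View pics/ins1.png

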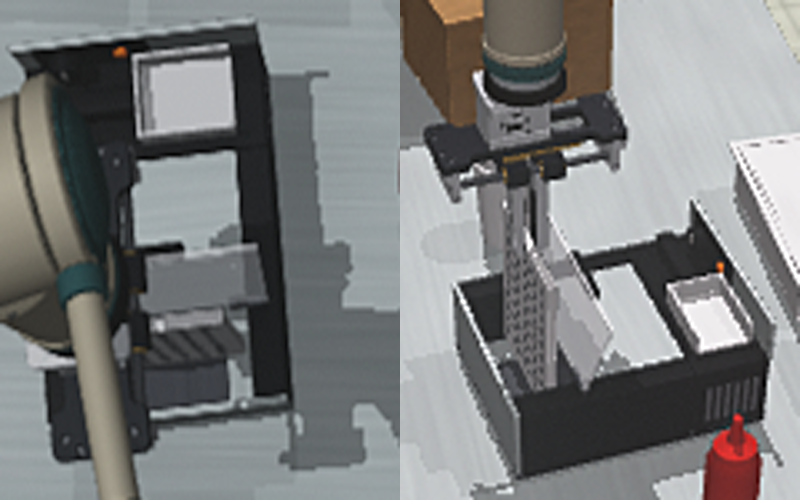

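Run:
```python
from plan import *
from bench import vision
rep()
for n in("top","side"):
    f=vision.grab_frame(n)
    Q=tow(cloud(f)).reshape(-1,3)
    m=(abs(Q[:,0]-12)<14)&(Q[:,1]<-20)&(Q[:,1]>-75)&(Q[:,2]>130)&(Q[:,2]<260)
    print(n,np.percentile(Q[m][:,2],[50,90,95,98,100]))
    for y0 in(-70,-50,-30):
        k=m&(abs(Q[:,1]-y0)<8);print(y0,np.sort(Q[k][:,2])[-6:])
```

```text
t 11.7 p [530.1 233.1 200. ] yaw 6.68 warm [ 12.3   4.9 200. ] F [-0.5 -0.7 -2.8] open 9.7 j [ 0.29  0.29  1.5  -0.    1.35  0.18]
top [202.01009374 213.15598815 213.84794075 214.61505957 216.6082367 ]
-70 [212.86893556 212.95255033 213.01568443 213.9460394  214.29414252
 214.89681578]
-50 [213.59077719 213.85275555 214.47861835 214.54568515 214.56790942
 215.84380335]
-30 [213.20437945 213.35012159 213.43349852 214.54163534 214.82985472
 215.26179888]
side [180.60111983 213.37888297 215.82558834 217.69814563 218.38531709]
-70 [209.89472541 211.95700498 212.58764097 212.68085522 213.23580665
 213.94188062]
-50 [214.41185542 214.71483817 215.42679725 216.11679538 217.69074927
 218.38531709]
-30 [213.35644385 215.46238187 215.82030729 216.29520437 216.55765828
 218.00654136]
```

The screen's top is only about 14.5 mm above the TCP, because it slipped a little while the grip was still closing. So the 54 N contact was simply the bottom edge reaching the ledges at 30 mm. Next I'll set it down gently, part-open the jaws as a loose cage, and tilt it under the shelf. First the waypoints.

```bash
python3 - <<'E'
import numpy as np
def wp(phi,xc,g):
    p=np.radians(phi);s=(g-10*np.cos(p))/np.sin(p) if phi>0 else 99
    s=min(s,45)
    front=xc-170*np.sin(p)
    z=30+10*np.sin(p)+(170-s)*np.cos(p)
    return front+g/2,z,s,(35+xc)/np.tan(p)+30-95, 89-(30+10*np.sin(p)+(xc+10*np.cos(p)-35)/np.tan(p))
prev=None
for phi,xc,g in[(10,15,32),(20,16,32),(33,24,32),(40,38,32),(45,50,32),(50,65,32),(55,80,32),(60,98,32),(63,110,30),(66,124,24)]:
    x,z,s,r,sh=wp(phi,xc,g);print(phi,xc,g,"TCP x %.0f z %.0f s %.0f rimclr %.0f shelfclr %.0f"%(x,z,s,r,sh))
E
python3 -m inch '[[[0.08,0,0],0,1],[[0.16,0,0],0,1],[[0.16,0,0.1],0,1],[[0.16,0,0.2],0,1],[[0.16,0,0.26],0,1]]'
python3 -m inch '[[[0,0,0],0,1],[[0,0,0],0,1],[[0,0,0.02],0,1],[[0,0,0.02],0,1],[[0,0,0.02],0,1]]'
python3 -c "
from plan import *
rep()"
```

```text
10 15 32 TCP x 1 z 155 s 45 rimclr 219 shelfclr 115
20 16 32 TCP x -26 z 151 s 45 rimclr 75 shelfclr 82
33 24 32 TCP x -53 z 142 s 43 rimclr 26 shelfclr 58
40 38 32 TCP x -55 z 138 s 38 rimclr 22 shelfclr 40
45 50 32 TCP x -54 z 132 s 35 rimclr 20 shelfclr 30
50 65 32 TCP x -49 z 125 s 33 rimclr 19 shelfclr 21
55 80 32 TCP x -43 z 117 s 32 rimclr 16 shelfclr 15
60 98 32 TCP x -33 z 108 s 31 rimclr 12 shelfclr 11
63 110 30 TCP x -26 z 103 s 29 rimclr 9 shelfclr 10
66 124 24 TCP x -19 z 99 s 22 rimclr 6 shelfclr 8
time_s: 12.42
ee_pos: [0.538, 0.2341, 0.1873]
tcp_rot: [0.998, 0.058, -0.0, 0.0]
force: [-1.3, 3.1, 6.5]
opening: 0.0097
time_s: 13.05
ee_pos: [0.5386, 0.2344, 0.1874]
tcp_rot: [0.998, 0.058, 0.0, -0.0]
force: [0.6, 1.6, 0.7]
opening: 0.0098
t 13.05 p [538.6 234.4 187.4] yaw 6.67 warm [ 20.9   5.2 187.4] F [0.6 1.6 0.7] open 9.8 j [0.29 0.3  1.51 0.   1.33 0.18]
```

```bash
python3 -m inch '[[[0,0,0],0,0.66],[[0,0,0],0,0.66],[[0,0,0.1],0,0.66],[[0,0,0.25],0,0.66],[[0,0,0.44],0,0.66]]'
python3 -m inch '[[[-0.05,0,0],0,0.66],[[-0.1,0,0.05],0,0.66],[[-0.2,0,0.1],0,0.66],[[-0.3,0,0.15],0,0.66],[[-0.4,0,0.2],0,0.66]]'
python3 - <<'E'
from plan import *
from bench import vision
rep()
a=[]
for n in("top","side"):
    f=vision.grab_frame(n)
    im=f["img"][90:240,270:390] if n=="side" else f["img"][120:270,170:320]
    a.append(cv2.resize(im[:,:,::-1],(400,500),interpolation=cv2.INTER_CUBIC))
    Q=tow(cloud(f)).reshape(-1,3)
    m=(Q[:,0]<34)&(Q[:,0]>-150)&(Q[:,1]<-22)&(Q[:,1]>-68)&(Q[:,2]>105)&(Q[:,2]<260)
    L=Q[m];print(n,len(L))
    for z in range(100,220,20):
        k=L[(L[:,2]>=z)&(L[:,2]<z+20)]
        if len(k)>3:print(z,len(k),"x",np.percentile(k[:,0],[3,50,97]))
    print(L[:,2].max())
cv2.imwrite("pics/ins2.png",np.hstack(a))
E
```

```text
time_s: 13.68
ee_pos: [0.5383, 0.234, 0.1642]
tcp_rot: [0.998, 0.058, -0.0, 0.0]
force: [0.3, -0.3, -0.3]
opening: 0.032
time_s: 14.3
ee_pos: [0.5182, 0.2317, 0.1549]
tcp_rot: [0.998, 0.058, 0.0, 0.0]
force: [-0.1, 0.1, 0.6]
opening: 0.0321
t 14.3 p [518.2 231.7 154.9] yaw 6.67 warm [  0.2   4.9 154.9] F [-0.1  0.1  0.6] open 32.1 j [ 0.3   0.3   1.6  -0.    1.24  0.18]
top 160
100 9 x [8.38344742 8.61447476 9.05389812]
120 11 x [6.84264216 7.78430512 8.23114188]
140 12 x [5.89312858 6.41130569 7.01958995]
160 11 x [4.89083721 5.36396905 5.87628142]
180 72 x [ 4.1165083   7.94130591 13.65533342]
200 37 x [ 3.43651478  8.26520711 12.89598445]
257.39127368600964
side 134
100 13 x [ 5.0454918   6.38103162 25.5432821 ]
120 17 x [ 3.87013382  5.23314267 12.74747095]
140 24 x [ 1.68622611  3.59597984 12.30609088]
160 22 x [ 1.09867613  2.57176422 10.92696669]
180 26 x [-1.41808376  1.36381077  7.73206965]
200 26 x [-1.25451574  3.72578713  9.30286405]
259.7406221371533
```

View pics/ins2.png

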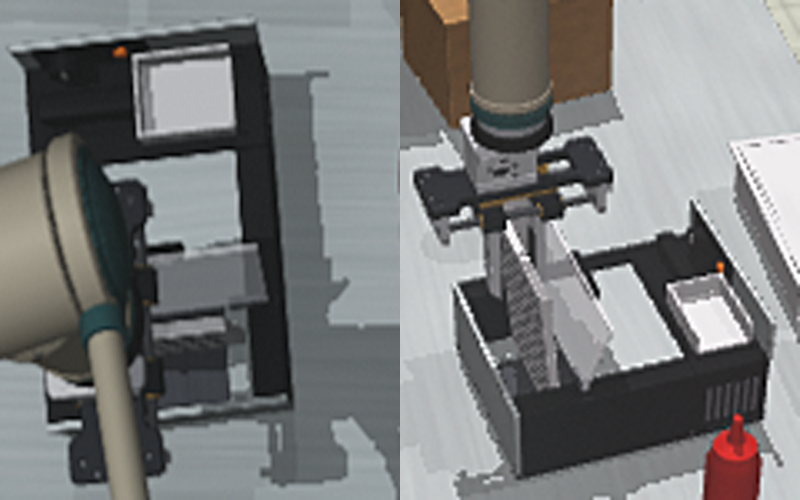

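The screen is tilting forward within the jaws, top at about x=5 and foot at about x=14. Continuing along the waypoints.

```bash
python3 -m inch '[[[-0.1,0,0.02],0,0.66],[[-0.2,0,0.03],0,0.66],[[-0.3,0,0.05],0,0.66],[[-0.4,0,0.06],0,0.66],[[-0.52,0,0.08],0,0.66]]'
python3 -m inch '[[[-0.1,0,0.03],0,0.66],[[-0.2,0,0.06],0,0.66],[[-0.3,0,0.1],0,0.66],[[-0.4,0,0.14],0,0.66],[[-0.52,0,0.18],0,0.66]]'
cat > look.py <<'E'
from plan import *
from bench import vision
import sys
def look(name):
    rep();a=[]
    for n in("top","side"):
        f=vision.grab_frame(n)
        im=f["img"][90:240,270:390] if n=="side" else f["img"][120:270,170:320]
        a.append(cv2.resize(im[:,:,::-1],(400,500),interpolation=cv2.INTER_CUBIC))
        Q=tow(cloud(f)).reshape(-1,3)
        m=(Q[:,0]<34)&(Q[:,0]>-160)&(Q[:,1]<-30)&(Q[:,1]>-66)&(Q[:,2]>40)&(Q[:,2]<220)
        L=Q[m]
        print(n,"zmax",np.round(np.sort(L[:,2])[-8:],0))
        for x in range(-150,34,12):
            k=L[(L[:,0]>=x)&(L[:,0]<x+12)]
            if len(k)>3:print("x",x,len(k),"z",np.round(np.percentile(k[:,2],[3,50,97]),0),end=" | ")
        print()
    cv2.imwrite(f"pics/{name}.png",np.hstack(a))
look(sys.argv[1])
E
python3 look.py ins3
```

```text
time_s: 15.02
ee_pos: [0.4924, 0.2287, 0.1509]
tcp_rot: [0.998, 0.058, 0.0, 0.0]
force: [-1.4, 0.3, -0.8]
opening: 0.0319
time_s: 15.65
ee_pos: [0.4665, 0.2257, 0.1417]
tcp_rot: [0.998, 0.058, -0.0, 0.0]
force: [-0.8, -0.6, -0.6]
opening: 0.0321
t 15.65 p [466.5 225.7 141.7] yaw 6.67 warm [-51.7   5.  141.7] F [-0.8 -0.6 -0.6] open 32.1 j [ 0.32  0.24  1.73 -0.    1.18  0.2 ]
top zmax [184. 185. 185. 185. 185. 186. 186. 188.]
x -78 9 z [176. 179. 180.] | x -66 85 z [175. 181. 185.] | x -54 74 z [153. 163. 175.] | x -42 76 z [ 57. 141. 152.] | x -30 60 z [108. 119. 129.] | x -18 61 z [ 85.  98. 108.] | x -6 59 z [64. 75. 87.] | x 6 55 z [43. 52. 63.] | x 18 5 z [41. 43. 43.] | x 30 6 z [ 96. 101. 106.] | 
side zmax [185. 185. 185. 186. 187. 187. 189. 189.]
x -78 10 z [180. 182. 189.] | x -66 23 z [172. 182. 188.] | x -54 17 z [115. 158. 170.] | x -42 59 z [ 46.  89. 144.] | x -30 17 z [100. 120. 129.] | x -18 15 z [ 86.  99. 108.] | x -6 7 z [68. 78. 86.] |
```

View pics/ins3.png

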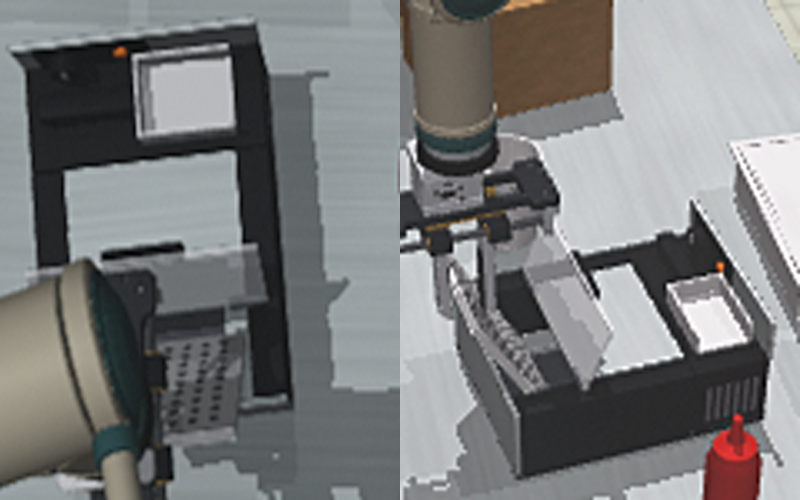

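The screen is tilted about 28° with its foot near x=13 and the top leaning over the front wall (top view, holes visible at (200,370)). Now I'll drive it down and to the rear, sliding the foot under the shelf.

```bash
python3 -m inch '[[[-0.03,0,0.04],0,0.66],[[-0.06,0,0.08],0,0.66],[[-0.06,0,0.12],0,0.66],[[-0.05,0,0.16],0,0.66],[[-0.04,0,0.19],0,0.66]]'
python3 look.py ins4
```

```text
time_s: 16.38
ee_pos: [0.4628, 0.2255, 0.1376]
tcp_rot: [0.998, 0.058, -0.001, -0.0]
force: [-17.0, -4.1, 40.4]
opening: 0.0322
t 16.38 p [462.8 225.5 137.6] yaw 6.69 warm [-55.5   5.3 137.6] F [-17.   -4.1  40.4] open 32.2 j [0.32 0.24 1.74 0.   1.17 0.2 ]
top zmax [181. 182. 182. 182. 182. 182. 183. 183.]
x -78 46 z [174. 177. 182.] | x -66 78 z [164. 175. 182.] | x -54 75 z [143. 154. 164.] | x -42 73 z [119. 132. 142.] | x -30 63 z [101. 112. 123.] | x -18 60 z [ 82.  92. 103.] | x -6 59 z [63. 74. 83.] | x 6 55 z [41. 52. 62.] | x 30 5 z [ 99. 102. 102.] | 
side zmax [183. 183. 183. 183. 184. 184. 187. 188.]
x -78 18 z [176. 179. 187.] | x -66 22 z [154. 177. 184.] | x -54 17 z [ 69. 151. 165.] | x -42 66 z [ 49.  96. 142.] | x -30 13 z [ 96. 115. 123.] | x -18 16 z [ 84.  95. 103.] | x -6 7 z [68. 75. 84.] | x 30 6 z [103. 106. 112.] |
```

View pics/ins4.png

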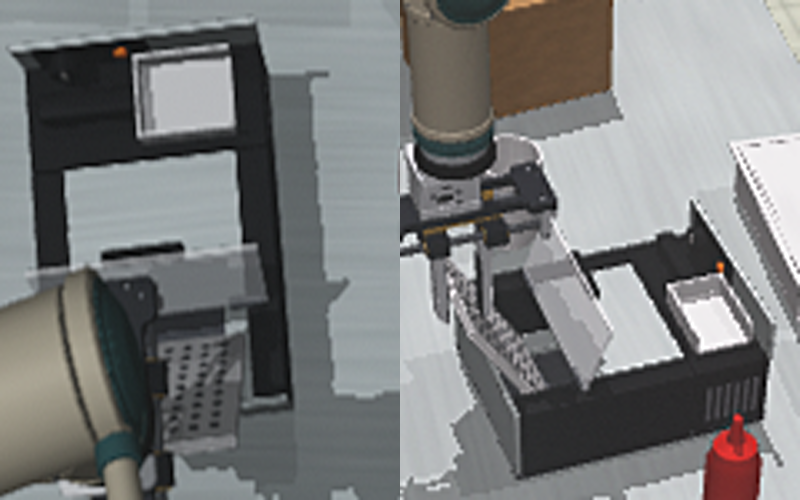

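Pressing at this steep angle jams the foot: 40 N with no sliding. New approach: clamp only the last ~20 mm of the screen and use the front rim as a fulcrum. The force-limited jaws then let the screen pivot, so its foot hangs above the ledges as it passes under the shelf. First I'll relieve the pressure and clamp nearer the top.

```bash
python3 -m inch '[[[0.02,0,-0.12],0,0.66],[[0.02,0,-0.26],0,0.66],[[0.02,0,-0.4],0,0.66],[[0.02,0,-0.54],0,0.66],[[0.02,0,-0.66],0,0.66]]'
python3 -m inch '[[[0,0,0],0,1],[[0,0,0],0,1],[[0,0,0],0,1],[[0,0,-0.1],0,1],[[0,0,-0.2],0,1]]'
python3 look.py ins5
```

```text
time_s: 17.1
ee_pos: [0.466, 0.2256, 0.1656]
tcp_rot: [0.998, 0.058, -0.0, 0.0]
force: [-0.5, -0.8, 0.3]
opening: 0.0319
time_s: 17.73
ee_pos: [0.4665, 0.2257, 0.1757]
tcp_rot: [0.998, 0.058, 0.0, -0.0]
force: [1.1, 0.6, -0.6]
opening: 0.0134
t 17.73 p [466.5 225.7 175.7] yaw 6.67 warm [-51.8   5.  175.7] F [ 1.1  0.6 -0.6] open 13.4 j [ 0.32  0.21  1.67 -0.    1.26  0.2 ]
top zmax [195. 195. 196. 196. 196. 196. 196. 198.]
x -66 37 z [189. 193. 196.] | x -54 76 z [170. 191. 195.] | x -42 68 z [ 54. 148. 169.] | x -30 53 z [ 92. 112. 128.] | x -18 48 z [54. 72. 89.] | x -6 14 z [44. 48. 54.] | x 30 4 z [ 98. 100. 101.] | 
side zmax [199. 199. 199. 199. 200. 200. 201. 203.]
x -66 17 z [187. 197. 202.] | x -54 19 z [ 94. 179. 200.] | x -42 58 z [ 45.  90. 141.] | x 30 4 z [104. 109. 116.] |
```

View pics/ins5.png

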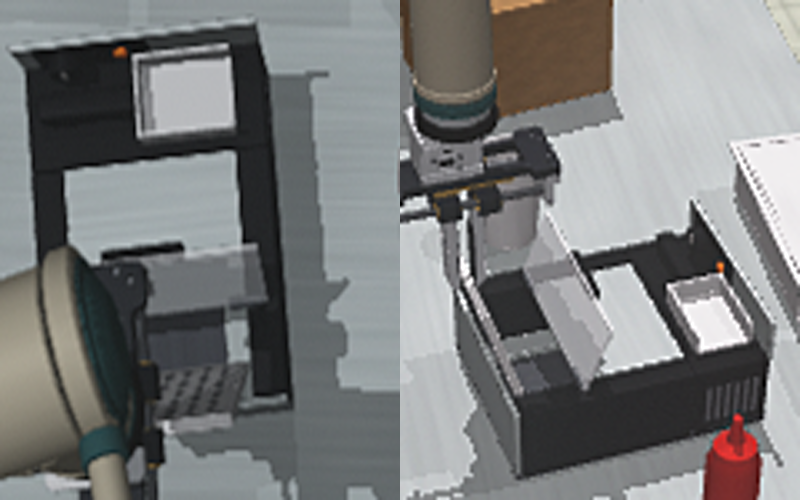

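Run:
```python
import numpy as np
s=21
prev=(-51.8,175.7)
for phi,d in[(22,60),(30,65),(40,72),(50,86),(55,97),(60,112),(65,132),(68,150),(68,163)]:
    p=np.radians(phi);xc=-35+d*np.sin(p);zc=95-d*np.cos(p);g=s*np.sin(p)+10*np.cos(p)
    x=xc-170*np.sin(p)+g/2;z=zc+10*np.sin(p)+(170-s)*np.cos(p)
    sh=89-(zc+10*np.sin(p)+(xc+10*np.cos(p)-35)/np.tan(p))
    print(phi,d,"foot %.0f %.0f g %.0f TCP %.0f %.0f shelfclr %.0f"%(xc,zc,g,x,z,sh),"step",np.round([(x-prev[0])/50,-(z-prev[1])/50],2));prev=(x,z)
```

```text
22 60 foot -13 39 g 17 TCP -68 181 shelfclr 141 step [-0.32 -0.11]
30 65 foot -3 39 g 19 TCP -78 173 shelfclr 95 step [-0.21  0.17]
40 72 foot 11 40 g 21 TCP -87 160 shelfclr 62 step [-0.19  0.25]
50 86 foot 31 40 g 23 TCP -88 143 shelfclr 40 step [-0.01  0.35]
55 97 foot 44 39 g 23 TCP -83 133 shelfclr 31 step [0.1 0.2]
60 112 foot 62 39 g 23 TCP -74 122 shelfclr 23 step [0.19 0.22]
65 132 foot 85 39 g 23 TCP -58 111 shelfclr 16 step [0.32 0.22]
68 150 foot 104 39 g 23 TCP -42 104 shelfclr 11 step [0.32 0.15]
68 163 foot 116 34 g 23 TCP -30 99 shelfclr 11 step [0.24 0.1 ]
```

```bash
python3 -m inch '[[[0,0,-0.15],0,1],[[-0.15,0,-0.17],0,1],[[-0.32,0,-0.11],0,1],[[-0.42,0,-0.03],0,1],[[-0.53,0,0.06],0,1]]'
python3 look.py ins6
```

```text
time_s: 18.45
ee_pos: [0.4447, 0.2237, 0.1757]
tcp_rot: [0.998, 0.058, 0.007, -0.001]
force: [5.6, 0.8, 7.7]
opening: 0.0158
t 18.45 p [444.7 223.7 175.7] yaw 6.68 warm [-73.7   5.6 175.7] F [5.6 0.8 7.7] open 15.8 j [ 0.33  0.17  1.72 -0.    1.23  0.21]
top zmax [193. 193. 194. 194. 194. 194. 195. 196.]
x -90 32 z [187. 190. 193.] | x -78 83 z [179. 190. 194.] | x -66 78 z [156. 167. 178.] | x -54 75 z [132. 143. 155.] | x -42 65 z [100. 119. 130.] | x -30 62 z [ 86.  97. 106.] | x -18 59 z [60. 73. 84.] | x -6 41 z [43. 52. 61.] | x 30 5 z [ 95. 101. 101.] | 
side zmax [194. 195. 195. 195. 196. 197. 198. 198.]
x -90 19 z [186. 192. 198.] | x -78 22 z [165. 185. 195.] | x -66 15 z [151. 163. 176.] | x -54 22 z [ 45. 134. 152.] | x -42 59 z [ 45.  84. 127.] | x -30 14 z [ 86.  95. 105.] | x -18 7 z [71. 76. 84.] | x 30 6 z [ 99. 105. 108.] |
```

View pics/ins6.png

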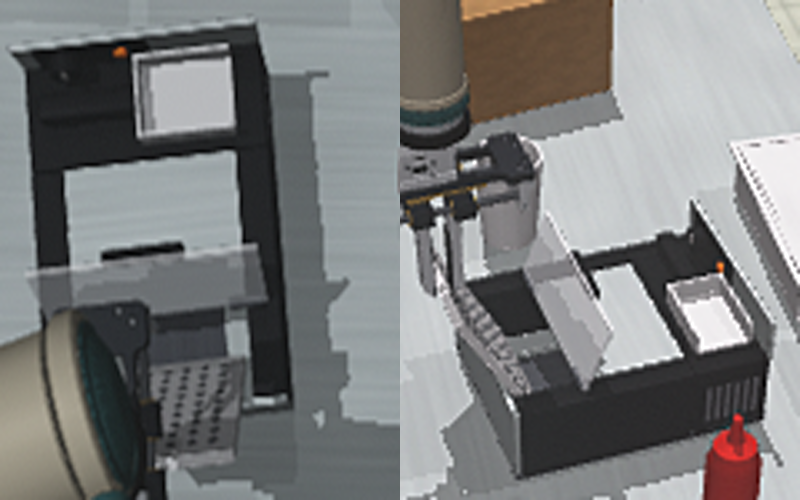

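The screen pivots in the clamp over the rim at low force (~8 N), now about 27°. Continuing.

```bash
python3 -m inch '[[[-0.07,0,0.08],0,1],[[-0.13,0,0.17],0,1],[[-0.19,0,0.25],0,1],[[-0.2,0,0.33],0,1],[[-0.2,0,0.42],0,1]]'
python3 look.py ins7
```

```text
time_s: 19.18
ee_pos: [0.4344, 0.2228, 0.1552]
tcp_rot: [0.998, 0.058, 0.006, -0.001]
force: [4.3, -0.7, 11.2]
opening: 0.0181
t 19.18 p [434.4 222.8 155.2] yaw 6.68 warm [-84.    5.9 155.2] F [ 4.3 -0.7 11.2] open 18.1 j [ 0.33  0.17  1.77 -0.    1.18  0.22]
top zmax [170. 170. 170. 171. 171. 171. 172. 172.]
x -102 26 z [161. 166. 169.] | x -90 83 z [161. 166. 171.] | x -78 80 z [146. 154. 160.] | x -66 77 z [132. 140. 148.] | x -54 70 z [117. 124. 133.] | x -42 75 z [104. 111. 119.] | x -30 70 z [ 90.  97. 105.] | x -18 63 z [76. 84. 91.] | x -6 61 z [61. 70. 78.] | x 6 63 z [48. 55. 62.] | x 18 30 z [41. 45. 50.] | x 30 4 z [ 96.  97. 103.] | 
side zmax [171. 171. 172. 173. 174. 174. 175. 176.]
x -102 15 z [164. 169. 174.] | x -90 22 z [155. 165. 175.] | x -78 25 z [141. 153. 162.] | x -66 26 z [128. 140. 147.] | x -54 25 z [ 59. 126. 131.] | x -42 46 z [ 44.  90. 118.] | x -30 21 z [ 92.  99. 105.] | x -18 19 z [79. 87. 92.] | x -6 8 z [71. 74. 79.] | x 6 6 z [56. 60. 67.] | x 30 4 z [ 98. 104. 113.] |
```

View pics/ins7.png

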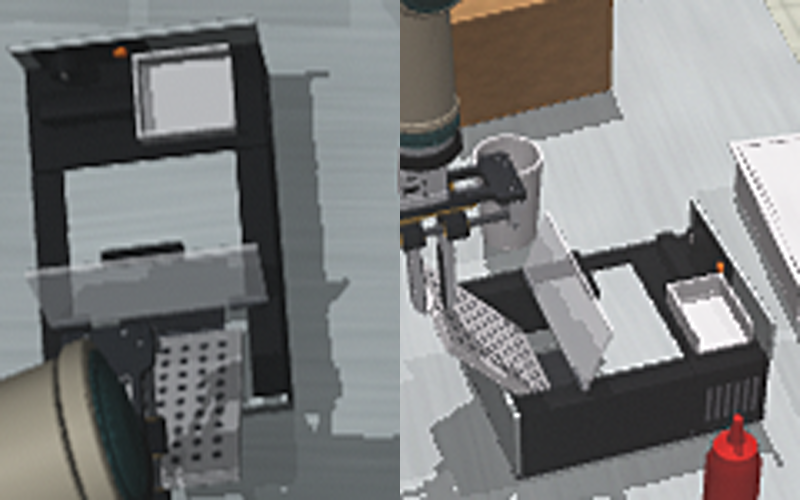

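```bash
python3 -m inch '[[[0,0,0.1],0,1],[[0,0,0.19],0,1],[[0.05,0,0.28],0,1],[[0.1,0,0.38],0,1],[[0.18,0,0.48],0,1]]'
python3 look.py ins8
```

```text
time_s: 19.9
ee_pos: [0.4424, 0.224, 0.1322]
tcp_rot: [0.998, 0.058, 0.005, -0.002]
force: [-2.4, -0.9, 22.6]
opening: 0.0191
t 19.9 p [442.4 224.  132.2] yaw 6.67 warm [-75.9   6.2 132.2] F [-2.4 -0.9 22.6] open 19.1 j [0.33 0.21 1.79 0.   1.13 0.21]
top zmax [146. 146. 146. 146. 147. 147. 148. 148.]
x -90 55 z [136. 143. 147.] | x -78 81 z [133. 138. 145.] | x -66 79 z [122. 127. 134.] | x -54 72 z [112. 118. 125.] | x -42 74 z [102. 109. 115.] | x -30 72 z [ 93.  99. 104.] | x -18 69 z [83. 89. 96.] | x -6 68 z [73. 79. 84.] | x 6 63 z [64. 69. 75.] | x 18 64 z [54. 58. 65.] | x 30 24 z [ 48.  52. 102.] | 
side zmax [146. 146. 146. 146. 149. 150. 151. 152.]
x -90 25 z [136. 143. 151.] | x -78 26 z [130. 139. 146.] | x -66 24 z [122. 130. 136.] | x -54 24 z [101. 120. 126.] | x -42 56 z [ 46.  92. 116.] | x -30 21 z [ 91. 101. 107.] | x -18 19 z [84. 91. 97.] | x -6 21 z [76. 83. 86.] | x 6 11 z [69. 74. 78.] | x 18 6 z [58. 62. 66.] | x 30 9 z [ 56. 105. 112.] |
```

View pics/ins8.png

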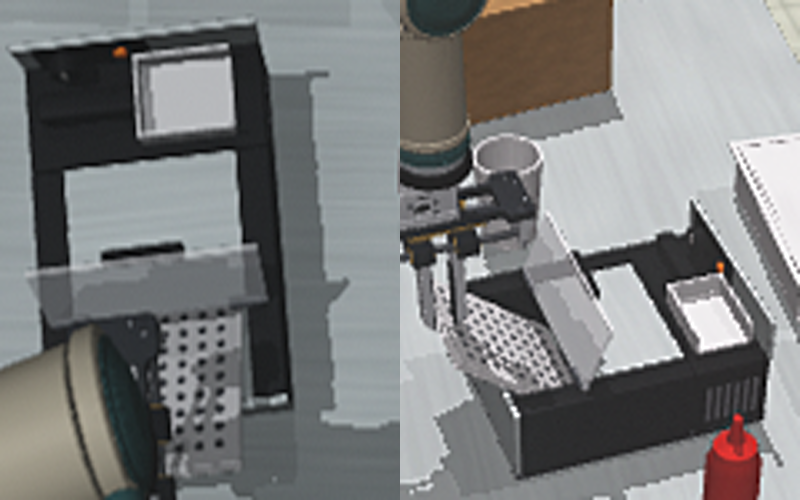

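The tilt is now 50° and the foot has passed under the shelf edge (~x 45). Keep feeding it rearward and down.

```bash
python3 -m inch '[[[0.09,0,0],0,1],[[0.18,0,0.04],0,1],[[0.26,0,0.11],0,1],[[0.34,0,0.19],0,1],[[0.43,0,0.26],0,1]]'
python3 look.py ins9
```

```text
time_s: 20.62
ee_pos: [0.456, 0.2249, 0.1166]
tcp_rot: [0.998, 0.058, -0.003, -0.0]
force: [-9.5, -1.1, 17.2]
opening: 0.0194
t 20.62 p [456.  224.9 116.6] yaw 6.66 warm [-62.3   5.4 116.6] F [-9.5 -1.1 17.2] open 19.4 j [0.32 0.25 1.78 0.   1.12 0.2 ]
top zmax [128. 128. 128. 128. 129. 129. 130. 130.]
x -78 47 z [118. 124. 130.] | x -66 74 z [117. 122. 127.] | x -54 76 z [110. 115. 120.] | x -42 74 z [102. 107. 111.] | x -30 73 z [ 94.  99. 105.] | x -18 68 z [87. 92. 96.] | x -6 69 z [81. 85. 90.] | x 6 66 z [72. 78. 82.] | x 18 64 z [65. 70. 74.] | x 30 25 z [ 64.  66. 103.] | 
side zmax [129. 129. 130. 130. 130. 130. 131. 131.]
x -78 21 z [117. 125. 131.] | x -66 20 z [116. 124. 129.] | x -54 28 z [ 71. 117. 123.] | x -42 50 z [ 45.  87. 114.] | x -30 28 z [ 95. 102. 106.] | x -18 19 z [ 87.  96. 100.] | x -6 20 z [83. 88. 92.] | x 6 18 z [76. 80. 86.] | x 18 11 z [69. 73. 78.] | x 30 10 z [ 65. 100. 111.] |
```

View pics/ins9.png

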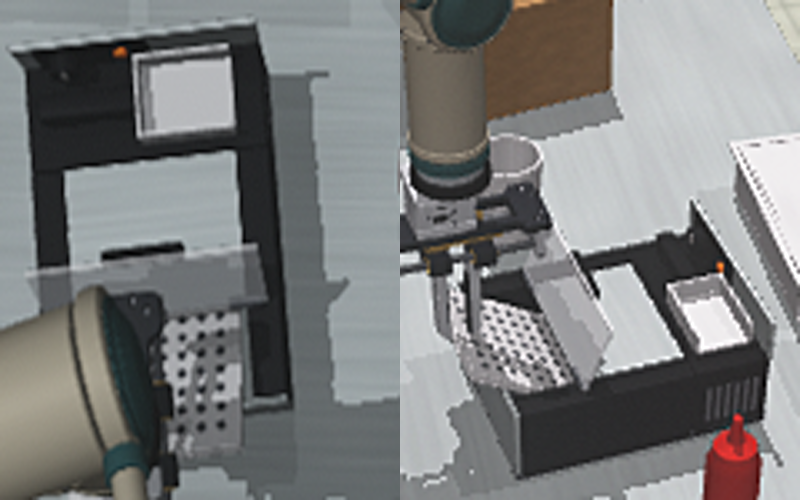

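```bash
python3 -m inch '[[[0.12,0,0.08],0,1],[[0.24,0,0.16],0,1],[[0.36,0,0.22],0,1],[[0.46,0,0.26],0,1],[[0.54,0,0.28],0,1]]'
python3 look.py ins10
```

```text
time_s: 21.35
ee_pos: [0.4841, 0.228, 0.1017]
tcp_rot: [0.998, 0.058, -0.002, -0.0]
force: [-4.2, -0.3, 7.7]
opening: 0.0152
t 21.35 p [484.1 228.  101.7] yaw 6.66 warm [-34.    5.2 101.7] F [-4.2 -0.3  7.7] open 15.2 j [0.31 0.3  1.75 0.   1.1  0.19]
top zmax [109. 109. 109. 109. 110. 110. 110. 113.]
x -54 7 z [ 98. 103. 104.] | x -42 84 z [ 49. 105. 110.] | x -30 73 z [ 96. 101. 106.] | x -18 70 z [91. 96. 99.] | x -6 72 z [85. 90. 94.] | x 6 72 z [80. 85. 89.] | x 18 68 z [75. 79. 83.] | x 30 28 z [ 73.  76. 100.] | 
side zmax [111. 111. 112. 112. 114. 114. 215. 218.]
x -42 68 z [ 42.  90. 112.] | x -30 27 z [ 96. 104. 216.] | x -18 24 z [ 93.  98. 102.] | x -6 24 z [87. 92. 97.] | x 6 23 z [83. 87. 91.] | x 18 18 z [78. 83. 86.] | x 30 9 z [ 76. 101. 107.] |
```

View pics/ins10.png

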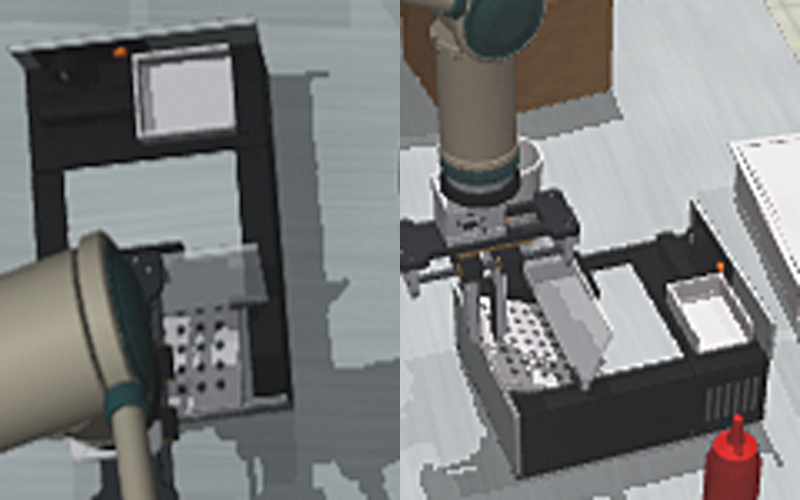

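The front end is now right at the rim (x≈-42, z≈108) at 66°. Pushing it rearward over the rim.

```bash
python3 -m inch '[[[0.1,0,0],0,1],[[0.2,0,0],0,1],[[0.28,0,0],0,1],[[0.34,0,0],0,1],[[0.38,0,0],0,1]]'
python3 look.py ins11
```

```text
time_s: 22.08
ee_pos: [0.5057, 0.2302, 0.1002]
tcp_rot: [0.998, 0.058, -0.0, 0.0]
force: [0.8, -0.4, 0.7]
opening: 0.0002
t 22.07 p [505.7 230.2 100.2] yaw 6.67 warm [-12.3   4.9 100.2] F [ 0.8 -0.4  0.7] open 0.2 j [ 0.3   0.33  1.71 -0.    1.11  0.19]
top zmax [ 97.  98.  98.  99. 100. 100. 103. 105.]
x -42 58 z [46. 93. 97.] | x -30 26 z [40. 41. 43.] | x -18 27 z [40. 42. 45.] | x -6 26 z [40. 41. 45.] | x 6 17 z [40. 41. 43.] | x 18 22 z [40. 42. 44.] | x 30 13 z [ 41.  44. 104.] | 
side zmax [108. 108. 208. 210. 212. 212. 215. 217.]
x -42 48 z [ 45.  78. 102.] | x 30 4 z [ 99. 105. 108.] |
```

View pics/ins11.png

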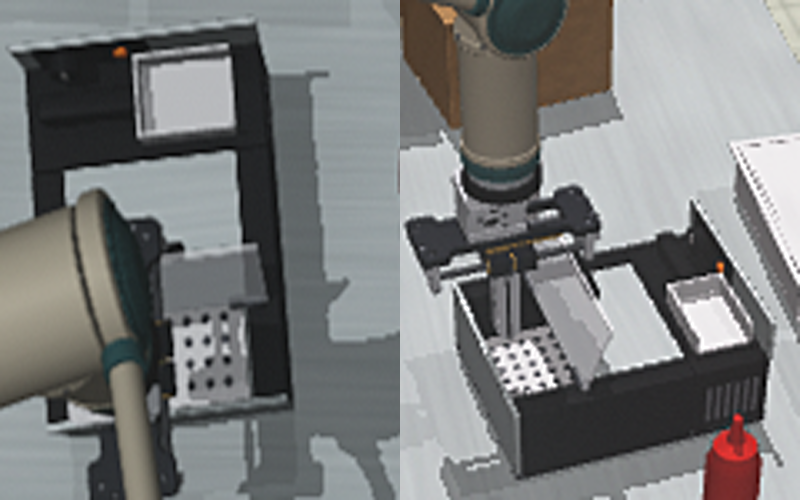

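The screen has dropped in. The surface seen through the slot is level at 40–45 mm, matching ledge height 30 plus 10 thickness. I'll raise the gripper clear of the bin and check flatness across the width.

```bash
python3 -m inch '[[[0,0,-0.6],0,1],[[0,0,-1.2],0,1],[[0,0,-1.8],0,1],[[0,0,-2.4],0,1],[[0,0,-2.7],0,1]]'
python3 -m inch '[[[0.4,0,0],0,1],[[0.9,0,0],0,1],[[1.4,0,0],0,1],[[1.9,0,0],0,1],[[2.3,0,0],0,1]]'
python3 - <<'E'
from plan import *
from bench import vision
rep();a=[]
for n in("top","side"):
    f=vision.grab_frame(n)
    im=f["img"][120:240,270:390] if n=="side" else f["img"][180:260,180:290]
    a.append(cv2.resize(im[:,:,::-1],(400,500),interpolation=cv2.INTER_CUBIC))
    Q=tow(cloud(f)).reshape(-1,3)
    m=(Q[:,0]<33)&(Q[:,0]>-40)&(abs(Q[:,1])<76)&(Q[:,2]>5)&(Q[:,2]<80);L=Q[m]
    print(n,len(L))
    for x in range(-40,33,12):
        print(x,[ (int(np.median(k)) if len(k)>2 else None) for y in range(-76,76,19) for k in [L[(L[:,0]>=x)&(L[:,0]<x+12)&(L[:,1]>=y)&(L[:,1]<y+19)][:,2]]])
    k=L[(abs(L[:,2]-40)<6)];print("xmin",np.percentile(k[:,0],[0,2,5]),"y",np.percentile(k[:,1],[0,1,99,100]))
cv2.imwrite("pics/flat.png",np.hstack(a))
E
```

```text
time_s: 22.8
ee_pos: [0.5061, 0.2305, 0.2371]
tcp_rot: [0.998, 0.058, 0.001, -0.0]
force: [0.4, 0.4, -0.4]
opening: 0.0007
time_s: 23.42
ee_pos: [0.6204, 0.2436, 0.2342]
tcp_rot: [0.998, 0.058, -0.001, 0.0]
force: [0.0, 0.6, 0.1]
opening: 0.0006
t 23.43 p [620.4 243.6 234.2] yaw 6.66 warm [103.1   4.7 234.2] F [0.  0.6 0.1] open 0.6 j [ 0.27  0.4   1.24 -0.    1.5   0.15]
top 1046
-40 [36, 40, 37, 38, 39, 39, None, None]
-28 [38, 40, 38, 39, 38, 39, None, None]
-16 [38, 39, 39, 39, 39, 38, None, None]
-4 [37, 39, 38, 38, 39, 38, None, None]
8 [39, 39, 39, 39, 39, 38, None, None]
20 [38, 39, 38, 38, 39, 39, None, None]
32 [None, 39, 37, 40, None, 40, None, None]
xmin [-39.98230939 -28.82255467 -26.65819229] y [-71.97599807 -68.55876891  32.93910832  38.56137722]
side 324
-40 [64, 28, 49, None, 60, 62, 26, None]
-28 [None, None, None, None, 41, 43, 42, 50]
-16 [None, None, None, 42, 41, 42, 42, 41]
-4 [None, None, None, 41, 43, 42, 42, 44]
8 [None, None, None, 42, 42, 42, 42, 42]
20 [None, None, None, 42, 42, 42, 42, 44]
32 [None, None, None, None, None, None, None, None]
xmin [-39.9352232  -18.17041182 -16.37577832] y [-57.16573823 -35.57355531  73.99147922  75.82672624]
```

View pics/flat.png

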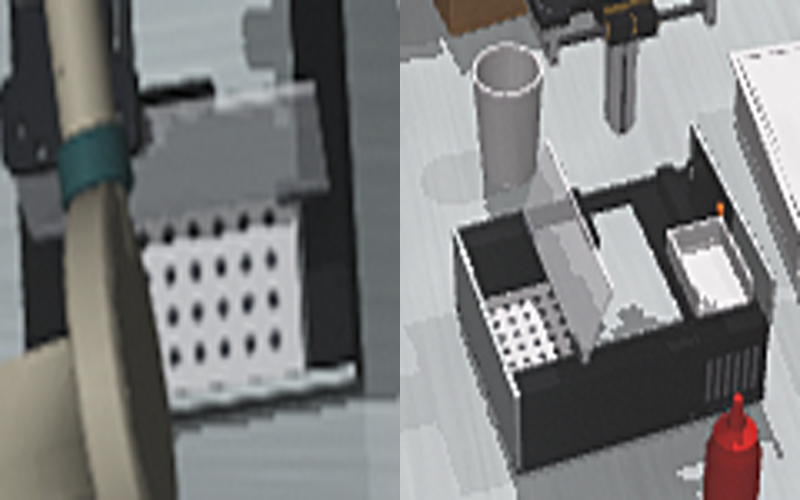

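The screen lies flat: z≈39 in the top view and 42 in the side view, level across the width and length, with about 6 mm of gap at the front. Now the lid: lower the closed fingers behind it and push forward.

```bash
python3 -m inch '[[[0,0,0.4],0,1],[[0,0,0.9],0,1],[[0,0,1.3],0,1],[[0,0,1.6],0,1],[[0,0,1.66],0,1]]'
python3 -m inch '[[[-0.16,0,0],0,1],[[-0.32,0,0],0,1],[[-0.48,0,0],0,1],[[-0.64,0,0],0,1],[[-0.82,0,0],0,1]]'
python3 -m inch '[[[-0.13,0,0],0,1],[[-0.26,0,0],0,1],[[-0.38,0,-0.03],0,1],[[-0.5,0,-0.04],0,1],[[-0.6,0,-0.04],0,1]]'
python3 look.py lid2
```

```text
time_s: 24.15
ee_pos: [0.6186, 0.2434, 0.1512]
tcp_rot: [0.998, 0.058, -0.001, 0.0]
force: [0.4, -0.5, 0.2]
opening: 0.0002
time_s: 24.78
ee_pos: [0.5786, 0.2388, 0.1528]
tcp_rot: [0.998, 0.058, 0.0, -0.0]
force: [1.6, -0.3, 0.5]
opening: 0.0004
time_s: 25.4
ee_pos: [0.5489, 0.2353, 0.1544]
tcp_rot: [0.998, 0.058, -0.0, 0.0]
force: [-0.5, -0.2, -0.3]
opening: 0.0003
t 25.4 p [548.9 235.3 154.4] yaw 6.68 warm [ 31.2   4.9 154.4] F [-0.5 -0.2 -0.3] open 0.3 j [ 0.29  0.34  1.54 -0.    1.26  0.17]
top zmax [169. 169. 169. 170. 170. 171. 171. 172.]
x -42 62 z [45. 92. 98.] | x -30 24 z [40. 42. 43.] | x -18 21 z [40. 41. 43.] | x -6 66 z [ 40.  45. 169.] | x 6 89 z [ 40. 153. 169.] | x 18 56 z [117. 127. 142.] | x 30 18 z [106. 111. 114.] | 
side zmax [170. 170. 171. 171. 172. 172. 172. 173.]
x -42 47 z [ 42.  83. 102.] | x -6 14 z [164. 170. 173.] | x 6 12 z [150. 165. 171.] | x 18 7 z [123. 125. 141.] | x 30 4 z [111. 114. 115.] |
```

View pics/lid2.png

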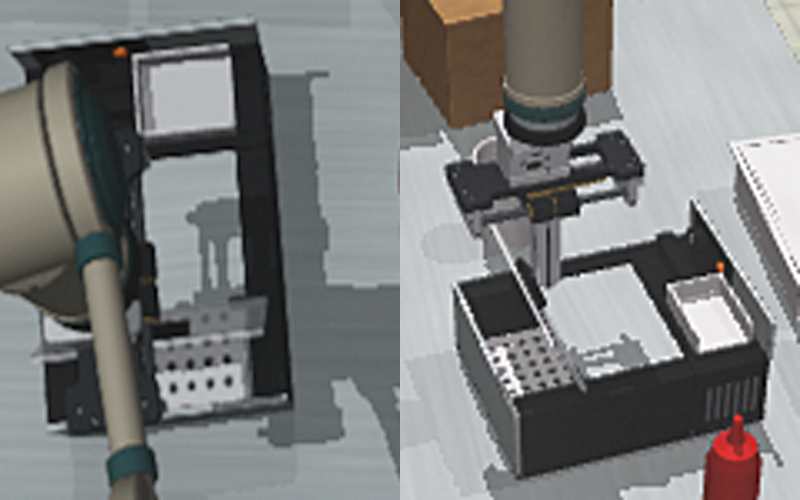

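The lid is past upright (about 1.16 rad, with its edge at x≈2, z≈170). Following it down.

```bash
python3 -m inch '[[[-0.13,0,0],0,1],[[-0.26,0,0.03],0,1],[[-0.38,0,0.08],0,1],[[-0.5,0,0.18],0,1],[[-0.62,0,0.3],0,1]]'
python3 -m inch '[[[-0.06,0,0.1],0,1],[[-0.12,0,0.2],0,1],[[-0.18,0,0.32],0,1],[[-0.22,0,0.42],0,1],[[-0.26,0,0.5],0,1]]'
python3 look.py lid3
```

```text
time_s: 26.12
ee_pos: [0.518, 0.2317, 0.139]
tcp_rot: [0.998, 0.058, -0.0, 0.0]
force: [-0.5, 0.4, 0.5]
opening: 0.0002
time_s: 26.75
ee_pos: [0.5055, 0.2303, 0.114]
tcp_rot: [0.998, 0.058, -0.0, 0.0]
force: [-0.2, 0.3, -0.4]
opening: 0.0004
t 26.75 p [505.5 230.3 114. ] yaw 6.67 warm [-12.5   5.  114. ] F [-0.2  0.3 -0.4] open 0.4 j [ 0.3   0.31  1.69 -0.    1.14  0.19]
top zmax [106. 106. 107. 108. 108. 111. 111. 111.]
x -42 93 z [ 48.  99. 109.] | x -30 74 z [ 96. 100. 103.] | x -18 75 z [ 96.  99. 103.] | x -6 74 z [ 95.  99. 102.] | x 6 77 z [ 96.  99. 104.] | x 18 73 z [ 97. 100. 102.] | x 30 26 z [ 95.  99. 102.] | 
side zmax [108. 108. 108. 109. 111. 112. 113. 114.]
x -42 70 z [ 43.  96. 112.] | x -30 29 z [ 97. 103. 106.] | x -18 27 z [100. 103. 108.] | x -6 24 z [ 97. 102. 106.] | x 6 26 z [ 98. 102. 105.] | x 18 23 z [ 96. 102. 108.] | x 30 7 z [ 99. 100. 104.] |
```

View pics/lid3.png

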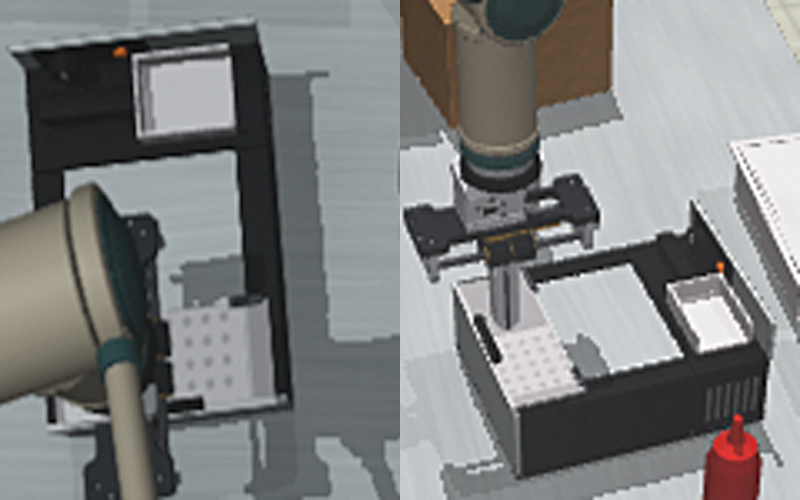

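The lid is flat on the rim (top z≈99–100 throughout). I'll press lightly to seat it, then retreat well clear.

```bash
python3 -m inch '[[[-0.06,0,0.1],0,1],[[-0.12,0,0.2],0,1],[[-0.12,0,0.28],0,1],[[-0.12,0,0.31],0,1],[[-0.12,0,0.31],0,1]]'
python3 -m inch '[[[0,0,-0.3],0,1],[[0,0,-1],0,1],[[0,0,-2],0,1],[[0,0,-3],0,1],[[0,0,-4],0,1]]'
python3 -m inch '[[[-0.5,0.8,0],0,1],[[-1,1.6,0],0,1],[[-1.5,2.4,0],0,1],[[-2,3.2,0],0,1],[[-2.5,4,0],0,1]]'
python3 -m inch '[[[0,1,0],0,1],[[0,2,0],0,1],[[0,3,0],0,1],[[0,4,0],0,1],[[0,4,0],0,1]]'
python3 - <<'E'
from plan import *
from bench import vision
rep()
old={n:pickle.load(open(f"{n}0.pkl","rb")) for n in("top","side")}
for n in("top","side"):
    f=vision.grab_frame(n);cv2.imwrite(f"pics/fin_{n}.png",f["img"][:,:,::-1])
    Q=tow(cloud(f)).reshape(-1,3)
    for x in(-36,-20,0,20,32):
        k=Q[(abs(Q[:,0]-x)<5)&(abs(Q[:,1])<90)&(Q[:,2]>80)&(Q[:,2]<140)];print(n,x,np.round(np.percentile(k[:,2],[5,50,95]),1))
    d=np.abs(f["img"].astype(int)-old[n]["img"]).max(2)>60
    cv2.imwrite(f"pics/diff_{n}.png",(d*255).astype(np.uint8))
E
```

```text
time_s: 27.48
ee_pos: [0.5009, 0.2299, 0.1002]
tcp_rot: [0.998, 0.058, 0.002, -0.0]
force: [0.3, -0.4, 6.8]
opening: 0.0005
time_s: 28.1
ee_pos: [0.4992, 0.2294, 0.3004]
tcp_rot: [0.998, 0.058, -0.0, 0.0]
force: [1.1, 0.5, -0.8]
opening: 0.0004
time_s: 28.72
ee_pos: [0.3976, 0.0153, 0.2989]
tcp_rot: [0.998, 0.058, -0.0, 0.0]
force: [0.5, -0.2, -0.2]
opening: 0.0004
time_s: 29.35
ee_pos: [0.422, -0.1851, 0.2983]
tcp_rot: [0.998, 0.056, -0.001, 0.0]
force: [0.4, 0.4, -0.6]
opening: 0.0001
t 29.35 p [ 422.  -185.1  298.3] yaw 6.41 warm [-144.2 -397.7  298.3] F [ 0.4  0.4 -0.6] open 0.1 j [-0.56  0.06  1.55 -0.    1.53 -0.68]
top -36 [ 96.2 100.5 111.4]
top -20 [ 96.   99.2 102.4]
top 0 [ 96.   99.2 102.4]
top 20 [ 95.8  99.1 102.1]
top 32 [ 95.   99.  103.3]Traceback (most recent call last):
  File "<stdin>", line 9, in <module>
    return _quantile_unchecked(
        a, q, axis, out, overwrite_input, method, keepdims, weights)
    return _ureduce(a,
                    func=_quantile_ureduce_func,
    ...<5 lines>...
                    overwrite_input=overwrite_input,
                    method=method)
    r = func(a, **kwargs)
    result = _quantile(arr,
                       quantiles=q,
    ...<2 lines>...
                       out=out,
                       weights=wgt)
    slices_having_nans = np.isnan(arr[-1, ...])
                                  ~~~^^^^^^^^^
IndexError: index -1 is out of bounds for axis 0 with size 0
```

View pics/fin_top.png

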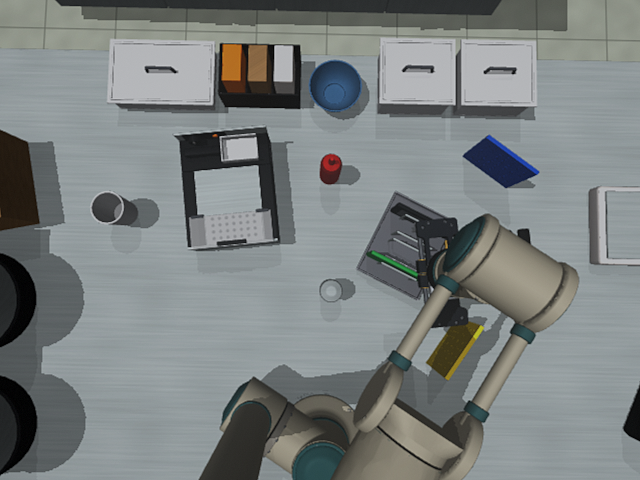

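View pics/fin_side.png

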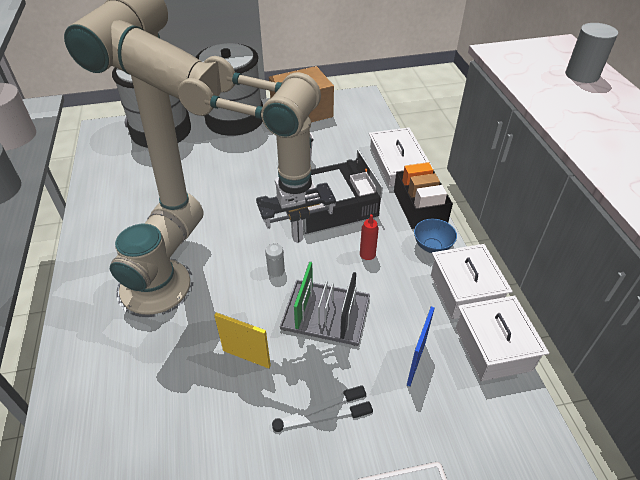

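View pics/diff_top.png

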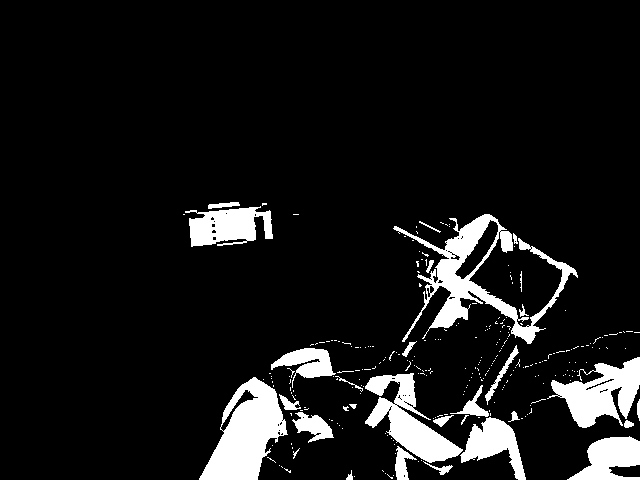

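The top view shows the lid level and shut over the perforated screen (px 190–272, 207–245). The lid, the emptied rack slot and the arm with its shadow are the only differences from the first image. The bottle, shaker, cup, tongs, board, pan lid, scoop and look-alikes have not moved. Handing in.

Run:
```python
from bench import ticket
print(ticket.sign_off())
```

```text
the job is handed in; nothing more can be done
None
```

The crumb screen is back in the warmer, lying flat on the ledges, with the lid shut. I handed the job in at about 29.5 s of robot time.

**What I did:**
1. I swung the lid back to about 1.92 rad.
2. I lifted the screen from the middle rack slot.
3. I lowered it edge-first through the slot and pivoted it over the front rim, so its lower end went under the shelf.
4. It dropped flat onto the ledges.
5. I closed the lid and pressed it lightly, at about 7 N.

**Last checks:**
- **Screen:** Its upper face is level at about 39 mm (top camera) and 42 mm (side camera), against an expected 40. There is about 6 mm of gap at the front.
- **Lid:** Its top face is flat at about 99 mm along its whole depth, within the 2–3 mm camera accuracy of shut.
- **Other objects:** The picture difference in the top view showed no changes apart from the lid, the emptied slot and the arm with its shadow.

**What went wrong or was left unchecked:**
- The screen slipped about 18 mm in the grip because I lifted before the fingers had fully closed. This made the first touch on the ledges harder than intended, with a wrist force of about 54 N.
- My first try at sliding the lower end back jammed at about 40 N wrist force, so I switched to pivoting over the rim. Both forces were under the 120 N wrist limit.
- The final side-view depth check of the lid failed with an error because the arm was blocking that view. The closed lid therefore rests on the final top view, plus a side view taken just before the light press.
- The script stopped at that error, so I compared the side view by eye only.

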